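# Load the tube rack and slide the scanner carriage to the reading mark

### The job

Set the tube rack on the carriage's loading tongue with its low toe leading and slide it in under the hood until the spring catch clicks up behind it. Then slide the carriage along its rail until its pointer lines up with the mark line on the reading head, and let go. Keep the rack upright throughout and do not disturb the other things on the bench.

Things in the scene. Friction and masses are not known exactly. Their poses are not given: they have to be found in the camera images.
- rack: Loose grey tube rack, about 0.28 kg, standing on the bench. Foot plate 100 (x) x 48 (y) x 8 mm; on it a body 76 (x) x 44 (y) mm, from 8 to 55 mm high, centred at x = -12 mm, with six white tube caps on top reaching 67 mm. The bare foot plate in front of the body (x = +26 to +50 mm) is the toe. Origin: centre of the foot's underside; x points to the toe, z up. Grip it across y on the body.
- station: Fixed scanner rail, 90 x 420 mm, standing on the bench. Origin: centre of its underside on the bench. Its y axis runs along the rail; its +x is the direction in which a rack is pushed into the carriage. The reading head stands on its +x side.
- carriage (a joint): Travel of the white carriage along the rail, 0 to 0.19 m; it grows as the carriage moves to the station's -y. It slides with about 2.5 N of friction and stays where it is left; it has no detent at the mark.
- seat (a point): Point of the carriage, moves with it, axes as the station's: where the rack's origin lies when fully home (on the channel floor, 50 mm over the bench, toe against the end stop at x = +50 mm). Channel 51 mm wide between side walls 10 mm high from x = -30 to +55 mm (this frame); from there to x = -75 mm the walls flare out by about 8 mm on each side.
- hood (a point): Middle of the hood's front edge, at its underside, 31 mm beyond the seat (+x) and 10.7 mm above the channel floor; moves with the carriage. The hood covers the channel from here to the end stop, its top 15.7 mm above the floor. The rack's 8 mm toe goes under it, so the rack cannot be lowered straight in.
- tongue (a point): Middle of the open end of the carriage's loading tongue, a flat tongue 60 mm wide at the height of the channel floor (50 mm over the bench), reaching 135 mm back (-x) from the seat, towards the robot; moves with the carriage.
- catch (a joint): Sprung steel catch in the middle of the channel floor, 20 mm wide: 0 when up, grows (m) as it is pressed down. It ramps up from x = -75 mm to a step 6 mm high at x = -53 mm (seat frame). The rack's leading edge pushes it down (1 to 3 N spring; sliding past it takes up to about 10 N) and it springs up behind the rack's rear edge when the rack is home, leaving about 3 mm of play.
- tab (a point): Centre of the top edge of the carriage's upright aluminium grip tab, moves with the carriage, axes as the station's: a plate 12 mm thick (along the rail, y), 50 mm wide (x), its top 109 mm over the bench and 60 mm tall. It stands at y = +90 mm from the seat. Pinch it across its thickness or push it to slide the carriage.
- pointer (a point): Tip of the dark pointer strip (48 x 4 mm) on top of the carriage's hood, 80 mm beyond the seat (+x), 66 mm over the bench; moves with the carriage.
- reader: Fixed reading head: a white block 75 (x) x 110 (y) x 90 mm with a 60 mm high aluminium ledge in front (towards the rail). Origin: under the middle of the ledge on the bench; axes as the station's. Its place along the rail varies. A 4 mm black line marks its middle (y = 0) on ledge, face and top.
- mark (a point): Where the reading head's mark line crosses the ledge, 61 mm over the bench, a few mm from the pointer's path. The pointer is lined up when it has the same y as the mark along the station's y axis.
- bottle: Bystander: amber bottle, 68 mm wide, 150 mm tall. Origin under its centre.
- jar: Bystander: small jar, 64 mm wide, 80 mm tall. Origin under its centre.
- tipbox: Bystander: blue pipette-tip box, 115 x 80 x 64 mm. Origin under its centre.
- pipette: Bystander: pipette lying along its x axis, 220 mm long, 30 mm wide. Origin under its middle.

How it is judged:
By the outcome, as a careful person would: the job done as asked, in the order asked, and still so for the second after the job is handed in, with the robot touching nothing.
It also fails if it takes over 58 s, if anything falls off the work surface, if the arm or the gripper's body presses on something with over 40 N, if the wrist force passes 120 N, or if a joint passes its speed limit or range.

### The arm

A 6-joint arm with a two-finger parallel gripper is mounted at the origin on the work surface. World frame = base frame: x ahead of the robot, y to its left, z up, the work surface at z = 0. Lengths are in m, angles in rad, forces in N, time in s.
With the tool pointing down it reaches from about 0.425 to 0.95 m from the base axis. Payload 3.5 kg.
Tool frame: the origin (TCP) lies at the very end of the fingers, on their centre line; the grasp point (between the pads) lies 19 mm behind it; z points along the fingers, y is the direction in which the jaws open and shut (so a half turn about z gives the same grasp; the last joint's range is limited). The gripper opens to 85 mm and grips with 20 to 120 N. Pads are 22 mm wide; open, the fingers measure 114 mm over their backs; the gripper's body (76 mm by 85 mm) begins 54 mm behind the grasp point. The pads swing forward as they close: fully open they stand 13 mm farther back than shut.
Start: joints at [0.977, 0.286, 1.577, -0, 1.279, -0.15], TCP at [0.29, 0.61, 0.231] pointing down, gripper open.
Joint ranges: [-2.77, 2.77], [-0.9, 2.22], [0.21, 2.48], [-1.53, 4.67], [0.24, 2.81], [-2.84, 2.84]. Speed limits (rad/s): [2.79, 2.79, 3.14, 3.14, 3.14, 3.14].

### API

Orientations are given as a unit quaternion [x, y, z, w].
In Python, from plant import get_state, read_camera, get_calibration, ticket, search_frame, cut_out, pinpoint gives the robot as it stands.
- The arm moves only by the tool move_arm, never from a script. Its argument "plan" is a list that holds one entry, the list of rows, each a list of 7 numbers: the turn, a rotation vector about the tool's x, y, z in degrees, then the shift along the tool's x, y, z in m, then the finger opening in m, from 0 to 0.0854. In form: [[[ax, ay, az, x, y, z, hand], ...]]. A call has exactly 5 rows; each row is the pose to reach, as a shift and turn from the pose measured when the call began, along the tool's axes at that moment; what a row does not reach only later rows make up. A row lasts 1/8 s, in which the tool goes at most 62.5 mm and 10.7 degrees, less where a joint would pass 70% of its speed; a pose out of reach is approached as far as the arm can. A call with a gripper value outside its range is refused whole. The fingers move at their own pace and stop on an object; "force" is the grip in N (left out, the last holds). Time passes only in rows, so rows that repeat a pose let the fingers close, or fill a call up. It gives the time, the measured TCP pose, the force and the opening at its end, in the units of the state.
- get_state(): the state, without advancing time (a new reading comes with each control period).
- read_camera(name): name is "scene" or "top" or "wrist"; returns the picture (420x560x3 uint8, red, green, blue); there is no depth.
- get_calibration(name): a dict with "mtx" (3x3 intrinsics, pixels), "extrinsics" (4x4, takes a point from camera to world coordinates); the wrist camera has in their place "hand_eye" (4x4, takes a point from camera to tool coordinates, whose origin is the TCP and whose axes are the flange's). Camera axes: x right, y up, looking along -z (the intrinsics and any distortion apply to the point x, -y, -z); pixel columns grow to the right and rows downward; lengths in m; the calibration is good to about 2 mm. A picture is of the moment at which its call begins: read the wrist's pose just before it. get_calibration takes no time and is no camera call.
- ticket.sign_off(): hands the job in, once; it reports no verdict.
Trained networks look in the newest picture that a camera, given by its name, has taken for a name from the list of things; names that differ only in an ending like _2 or _b are one class to them, and where a whole thing is asked for, a point or a joint stands for the part that bears it (a point fixed in the world has none). Each returns a list of dicts, best first, with "p" (0 to 1); they miss things now and then, are a little off and sometimes report something else, mostly with a low value. They report only what shows in the picture. A call takes as long as a camera call.
- search_frame(camera, query): "centre" ([column, row] in pixels, amid what is visible of it).
- cut_out(camera, query): "pixels" (420x560 bool, what is visible of it) and "centre" ([column, row] in pixels, amid what is visible of it).
- pinpoint(camera, query): "centre" ([column, row] in pixels: a listed point, or the origin of a listed thing).
The state is a dict: "time": time; "qpos": joint angles; "dq": joint speeds; "joint_efforts": joint torques, N m; "eef_pos": TCP position; "tcp_rot": TCP orientation; "contact_force": force on the tool from outside, world axes, zero at the start; "wrist_torque": the same for the moment, N m; "opening": opening from 0.0 (shut) to 1.0 (fully open).
Only numpy, scipy, OpenCV 4.12 (cv2) and the standard library are available. Lean on these libraries where they do the work, as an engineer would, in place of code of your own. Each camera call takes 0.05 s, during which the arm holds its last target.

## Working session

There is one attempt and no reset: what is moved stays moved. The work goes in short steps, Python scripts to look and compute and a tool call to move; the robot and the scene stay as the last step left them, time stands still between calls to the robot, and variables do not carry over. Pictures are saved under pics/ and viewed, and the job is handed in when it is done.

Besides the shell and the picture viewer there is one more tool, called by a JSON object that holds its "op" and its "data", one argument or row to a line. move_arm: Moves the arm, as the interface text tells. Its arguments: {"type":"object","properties":{"plan":{"type":"array","items":{"type":"array","items":{"type":"array","items":{"type":"number"}}}},"force":{"type":"number"}},"required":["plan"]}

```bash
mkdir -p pics; ls; cat > h.py <<'E'
import numpy as np, cv2
from plant import *
from scipy.spatial.transform import Rotation as R
def save(im,n): cv2.imwrite('pics/'+n,cv2.cvtColor(im,cv2.COLOR_RGB2BGR))
def cam(name,st=None):
    c=get_calibration(name); K=np.array(c['mtx'])
    if name=='wrist':
        T=np.eye(4);T[:3,:3]=R.from_quat(st['tcp_rot']).as_matrix();T[:3,3]=st['eef_pos'];E=T@np.array(c['hand_eye'])
    else: E=np.array(c['extrinsics'])
    return K,E,c
def ray(name,px,z,st=None):
    K,E,c=cam(name,st); d=c.get('dist',None)
    u=np.linalg.solve(K,[px[0],px[1],1]); 
    v=E[:3,:3]@np.array([u[0],-u[1],-u[2]]); o=E[:3,3]
    return o+v*(z-o[2])/v[2]
def proj(name,p,st=None):
    K,E,c=cam(name,st); q=np.linalg.inv(E)@np.append(p,1); u=K@np.array([q[0],-q[1],-q[2]]); return u[:2]/u[2]
E
python3 - <<'E'
from h import *
st=get_state();print(st)
for n in ['scene','top','wrist']:
    st=get_state();im=read_camera(n);save(im,n+'0.png');c=get_calibration(n);print(n,{k:np.round(v,3).tolist() if not isinstance(v,str) else v for k,v in c.items()})
    for q,z in [('rack',0),('seat',.05),('tongue',.05),('tab',.109),('pointer',.066),('mark',.061),('reader',0),('station',0),('hood',.0607)]:
        r=pinpoint(n,q)
        for a in r[:2]: print(n,q,round(a['p'],2),np.round(a['centre'],1),np.round(ray(n,a['centre'],z,st),4))
E
```

```text
pics
{'time': 0.0, 'qpos': array([ 9.76992047e-01,  2.87176141e-01,  1.57818494e+00,  3.76852977e-06,
        1.27859771e+00, -1.49980772e-01]), 'dq': array([-0.00022573, -0.00068931,  0.00065615,  0.00057039, -0.00073063,
       -0.00180937]), 'joint_efforts': array([ 7.95944788e-05, -4.05985773e+01, -2.92624676e+01, -2.18496884e-04,
        5.77374478e-03, -1.94604567e-06]), 'eef_pos': array([0.28942947, 0.60906927, 0.22993589]), 'tcp_rot': array([ 2.20095277e-01,  9.75477662e-01, -1.10154417e-03, -4.31584590e-04]), 'contact_force': array([ 0.45492048, -0.32484696, -0.01576238]), 'wrist_torque': array([ 0.0276835 ,  0.0291147 , -0.01167658]), 'opening': 1.0025174561444046}
scene {'mtx': [[474.647, 0.0, 278.952], [0.0, 474.647, 210.531], [0.0, 0.0, 1.0]], 'extrinsics': [[0.136, -0.522, 0.842, 1.704], [0.99, 0.05, -0.129, -0.206], [0.025, 0.851, 0.524, 0.842], [0.0, 0.0, 0.0, 1.0]]}
scene rack 0.64 [382.2 225.2] [0.4731 0.324  0.    ]
scene rack 0.45 [295.3 244.1] [0.5482 0.0243 0.    ]
scene seat 0.96 [291.2 247. ] [ 0.6294 -0.0033  0.05  ]
scene tongue 0.87 [284.9 219.1] [0.4826 0.
[... 816 characters left out ...]
8 0.05  ]
top tongue 0.56 [269.4 198.2] [ 0.4795 -0.0043  0.05  ]
top tab 0.82 [230.5 146.3] [0.614  0.0969 0.109 ]
top pointer 0.97 [261.1 121.6] [0.6967 0.014  0.066 ]
top mark 0.59 [314.1 116.2] [ 0.7109 -0.1368  0.061 ]
top reader 0.86 [312.8 120.2] [ 0.7205 -0.1385  0.    ]
top station 0.92 [279.4 151.6] [ 0.6264 -0.0365  0.    ]
top station 0.21 [155.  272.8] [0.2838 0.3217 0.    ]
top hood 0.9 [263.6 138.3] [0.6493 0.008  0.0607]
top hood 0.46 [265.5 149.7] [0.6159 0.0034 0.0607]
wrist {'mtx': [[333.908, 0.0, 278.462], [0.0, 333.908, 211.442], [0.0, 0.0, 1.0]], 'hand_eye': [[-0.001, 0.952, 0.305, 0.078], [1.0, 0.0, 0.001, -0.001], [0.001, 0.305, -0.952, -0.143], [0.0, 0.0, 0.0, 1.0]]}
```

View pics/scene0.png

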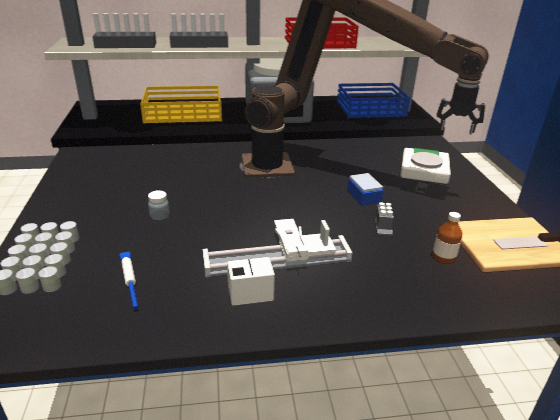

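View pics/top0.png

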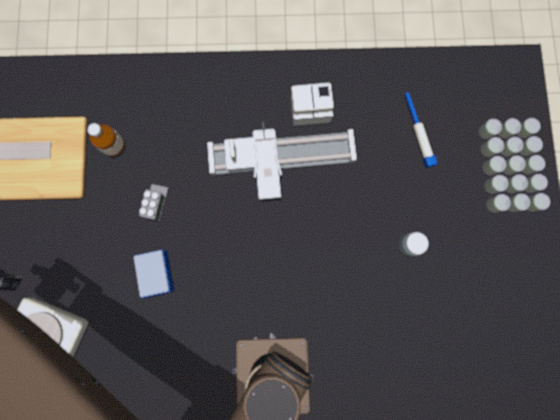

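View pics/wrist0.png

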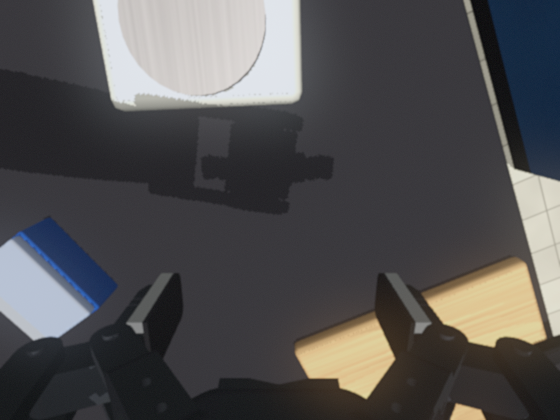

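Top view: the rack is at (152,202) with its toe toward upper right, the carriage at (265,160), the tab at (232,150), and the reader at (312,103). The rail is turned slightly. Next I move the wrist camera over the rack.

{"op": "move_arm", "data": {
  "plan": [
    [[0,0,0,-0.052,-0.035,0,0.0854],[0,0,0,-0.104,-0.07,0,0.0854],[0,0,0,-0.156,-0.105,0,0.0854],[0,0,0,-0.208,-0.14,0,0.0854],[0,0,0,-0.26,-0.175,0,0.0854]]
  ],
  "force": 60
}}

```text
time: 2.12
eef_pos: [0.4498, 0.339, 0.2317]
tcp_rot: [0.22, 0.976, 0.0, 0.0]
contact_force: [1.3, 0.1, -0.3]
opening: 0.996
```

```bash
python3 - <<'E'
from h import *
st=get_state();im=read_camera('wrist');save(im,'w1.png');print(st['time'],st['eef_pos'],st['tcp_rot'])
for a in pinpoint('wrist','rack')[:2]: print(a['p'],a['centre'],ray('wrist',a['centre'],0,st))
im=read_camera('top');t=cv2.resize(im[60:220,100:360],None,fx=3,fy=3,interpolation=cv2.INTER_CUBIC);save(t,'t1.png')
E
```

```text
2.125 [0.44980406 0.33897371 0.23168696] [2.19947662e-01 9.75511548e-01 2.87263224e-04 4.03273691e-04]
0.76 [279.0, 206.3] [0.48216342 0.32292897 0.        ]
```

View pics/w1.png

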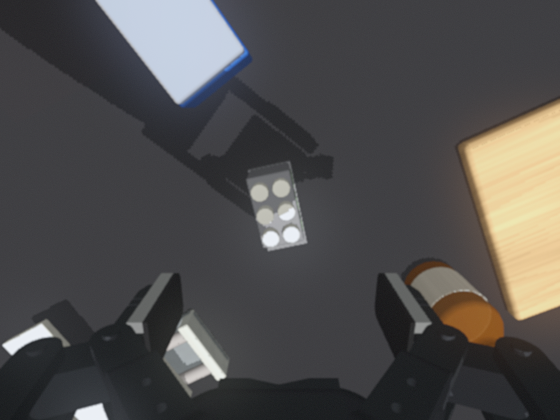

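View pics/t1.png

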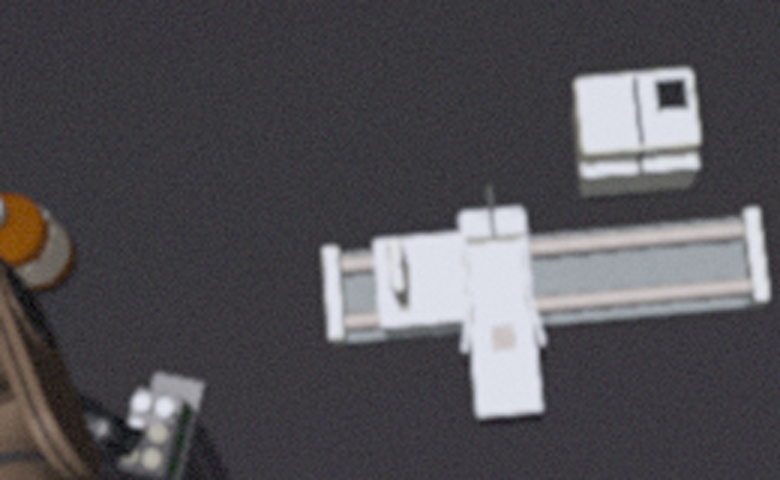

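```bash
python3 - <<'E'
from h import *
im=cv2.imread('pics/w1.png');cv2.imwrite('pics/w1z.png',cv2.resize(im[140:270,220:340],None,fx=4.6,fy=4.6,interpolation=cv2.INTER_CUBIC))
im=cv2.imread('pics/top0.png');cv2.imwrite('pics/t0z.png',cv2.resize(im[170:235,125:205],None,fx=8,fy=8,interpolation=cv2.INTER_CUBIC))
E
```

```text
(no output)
```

View pics/w1z.png

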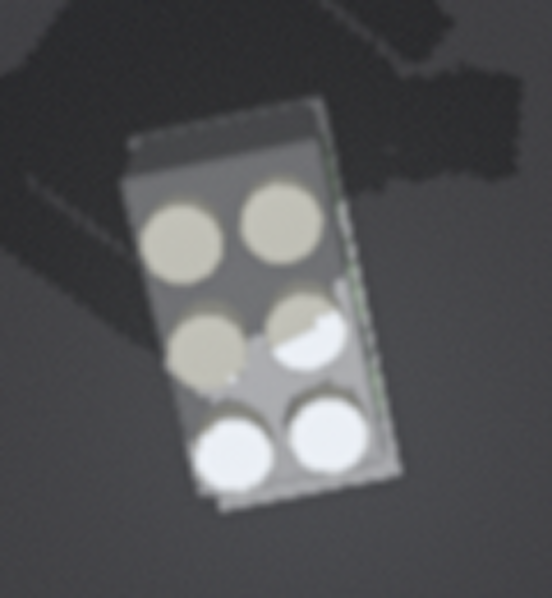

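View pics/t0z.png

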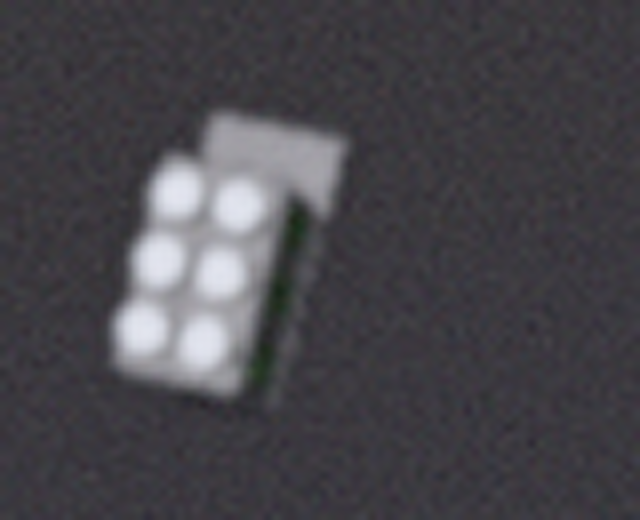

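```bash
cat >> h.py <<'E'
def row(st,p,yaw):
    """row shift for target TCP pos p, and tool pointing down with tool y perpendicular: rack/x-dir yaw (rad); tool x = -(cos,sin)"""
    Rm=R.from_quat(st['tcp_rot'])
    c,s=np.cos(yaw),np.sin(yaw)
    T=R.from_matrix(np.array([[-c,s*1,0],[-s,-c*-1*-1*-1,0],[0,0,-1]]))
    return np.round((Rm.inv()*T).as_rotvec(degrees=True),2),np.round(Rm.inv().apply(np.array(p)-st['eef_pos']),4)
E
python3 - <<'E'
from h import *
st=get_state()
f=lambda p:(220+p[0]/4.6,140+p[1]/4.6)
caps=np.array([ray('wrist',f(p),.067,st)[:2] for p in [(180,244),(281,222),(206,352),(306,331),(234,455),(328,434)]])
print(caps,caps.mean(0)); d=caps[4]+caps[5]-caps[0]-caps[1];print(np.degrees(np.arctan2(d[1],d[0])))
d=caps[::2].sum(0)-caps[1::2].sum(0);print(np.degrees(np.arctan2(d[1],d[0])))
for p,z in [((130,140),.0),((318,98),.0),((220,510),.008),((400,472),.008),((122,180),.055),((318,138),.055)]:
  print(ray('wrist',f(p),z,st))
E
```

```text
[[0.44420221 0.31974099]
 [0.44905605 0.34053908]
 [0.46759759 0.31408155]
 [0.47256039 0.33509113]
 [0.49121954 0.30906264]
 [0.49562433 0.32939596]] [0.47004335 0.32465189]
-13.125211814831223
-102.89057784704478
[0.42925016 0.30930544 0.        ]
[0.43999179 0.35540639 0.        ]
[0.52484628 0.28700897 0.008     ]
[0.53543384 0.33361115 0.008     ]
[0.42888525 0.31296566 0.055     ]
[0.43879329 0.35416716 0.055     ]
```

```bash
sed -i 's/T=R.from_matrix.*/T=R.from_matrix(np.array([[-c,-s,0],[-s,c,0],[0,0,-1.]]))/' h.py
python3 - <<'E'
from h import *
st=get_state()
print(row(st,[.4705,.3243,.11],np.radians(-13)),row(st,[.4705,.3243,.02],np.radians(-13)))
# station estimates
for a,b,n in [((324,248),(334,338),0),((748,210),(760,300),0)]:
  pa=ray('top',(100+a[0]/3,60+a[1]/3),.05);pb=ray('top',(100+b[0]/3,60+b[1]/3),.05);print(pa,pb)
E
```

```text
(array([  0.02,   0.02, -12.72]), array([-0.0241, -0.0041,  0.1216])) (array([  0.02,   0.02, -12.72]), array([-0.0241, -0.0042,  0.2116]))
[0.64353941 0.16598107 0.05      ] [0.55615363 0.15666069 0.05      ]
[ 0.67124473 -0.23673258  0.05      ] [ 0.58296071 -0.24339124  0.05      ]
```

{"op": "move_arm", "data": {
  "plan": [
    [[0,0,-6.3,-0.0241,-0.0041,0.03,0.0854],[0,0,-12.7,-0.0241,-0.0041,0.08,0.0854],[0,0,-12.7,-0.0241,-0.0041,0.12,0.0854],[0,0,-12.7,-0.0241,-0.0041,0.12,0.0854],[0,0,-12.7,-0.0241,-0.0041,0.12,0.0854]]
  ],
  "force": 60
}}

```text
time: 2.9
eef_pos: [0.4711, 0.3257, 0.1133]
tcp_rot: [0.113, 0.994, 0.001, 0.001]
contact_force: [0.1, 0.2, -0.5]
opening: 0.998
```

```bash
python3 - <<'E'
from h import *
st=get_state();im=read_camera('wrist');save(im,'w2.png')
print(st['contact_force'],row(st,[.4705,.3243,.02],np.radians(-13)))
E
```

```text
[ 0.10640644  0.20298689 -0.52896883] (array([0.11, 0.13, 0.05]), array([ 0.0005, -0.0016,  0.0933]))
```

View pics/w2.png

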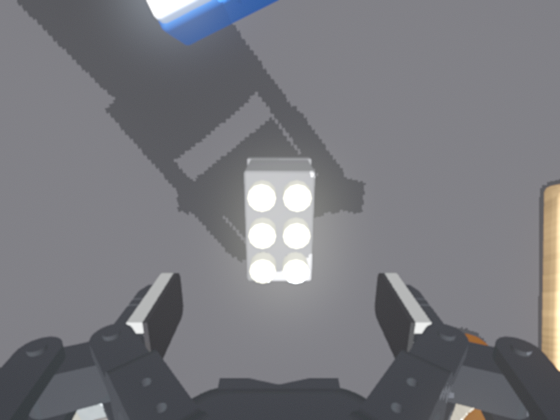

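The rack is centred between the fingers at column 279 and square to them. I'll go down and grip.

{"op": "move_arm", "data": {
  "plan": [
    [[0,0,0,0.0005,-0.0016,0.04,0.0854],[0,0,0,0.0005,-0.0016,0.08,0.0854],[0,0,0,0.0005,-0.0016,0.0935,0.0854],[0,0,0,0.0005,-0.0016,0.0935,0.0854],[0,0,0,0.0005,-0.0016,0.0935,0.03]]
  ],
  "force": 60
}}

```text
time: 3.58
eef_pos: [0.4729, 0.3254, 0.023]
tcp_rot: [0.113, 0.994, 0.002, 0.004]
contact_force: [0.7, -0.5, 0.4]
opening: 0.816
```

{"op": "move_arm", "data": {
  "plan": [
    [[0,0,0,0,0,0,0.03],[0,0,0,0,0,0,0.03],[0,0,0,0,0,0,0.03],[0,0,0,0,0,0,0.03],[0,0,0,0,0,0,0.03]]
  ],
  "force": 60
}}

```text
time: 4.2
eef_pos: [0.4745, 0.3259, 0.0252]
tcp_rot: [0.113, 0.994, 0.003, 0.005]
contact_force: [0.2, -0.1, 6.0]
opening: 0.508
```

```bash
python3 - <<'E'
from h import *
st=get_state()
print(row(st,[.4745,.3259,.10],np.radians(-13)),row(st,[.58,.16,.30],np.radians(4.3)))
E
```

```text
(array([0.42, 0.57, 0.05]), array([-0.0007,  0.0005, -0.0748])) (array([  0.33,   0.63, -17.25]), array([-0.1427, -0.1361, -0.2744]))
```

{"op": "move_arm", "data": {
  "plan": [
    [[0.4,0.6,0,0,0,-0.03,0.03],[0.4,0.6,0,0,0,-0.075,0.03],[0.4,0.6,-4,-0.015,-0.014,-0.12,0.03],[0.4,0.6,-8,-0.045,-0.042,-0.16,0.03],[0.4,0.6,-12,-0.075,-0.07,-0.2,0.03]]
  ]
}}

```text
time: 4.82
eef_pos: [0.5292, 0.2391, 0.2258]
tcp_rot: [0.007, 1.0, -0.0, -0.001]
contact_force: [1.3, -0.5, -3.3]
opening: 0.507
```

```bash
python3 - <<'E'
from h import *
st=get_state()
print(row(st,[.58,.16,.30],np.radians(4.3)))
E
```

```text
(array([-0.05, -0.08, -5.06]), array([-0.0518, -0.0785, -0.0742]))
```

{"op": "move_arm", "data": {
  "plan": [
    [[0,0,-1.5,-0.02,-0.03,-0.03,0.03],[0,0,-3,-0.04,-0.06,-0.06,0.03],[0,0,-5,-0.052,-0.0785,-0.074,0.03],[0,0,-5,-0.052,-0.0785,-0.074,0.03],[0,0,-5,-0.052,-0.0785,-0.074,0.03]]
  ]
}}

```text
time: 5.45
eef_pos: [0.5791, 0.1603, 0.298]
tcp_rot: [-0.037, 0.999, -0.0, -0.002]
contact_force: [-0.1, 0.1, -4.6]
opening: 0.505
```

```bash
python3 - <<'E'
from h import *
st=get_state();n='wrist';im=read_camera(n);save(im,'w3.png');print(st['eef_pos'],st['tcp_rot'],st['contact_force'])
for q,z in [('rack',0),('seat',.05),('tongue',.05),('tab',.109),('pointer',.066),('mark',.061),('reader',0),('station',0),('hood',.0607)]:
        r=pinpoint(n,q)
        for a in r[:2]: print(n,q,round(a['p'],2),np.round(a['centre'],1),np.round(ray(n,a['centre'],z,st),4))
E
```

```text
[0.5791388  0.16031232 0.29801131] [-3.68166532e-02  9.99319350e-01 -2.27412669e-04 -2.30643361e-03] [-0.07462886  0.10478265 -4.64178177]
wrist rack 0.88 [278.9 263.6] [ 0.7197  0.1696 -0.    ]
wrist seat 0.86 [146.4 194.9] [0.6154 0.0012 0.05  ]
wrist tongue 0.55 [133.1  73.9] [ 0.4798 -0.007   0.05  ]
wrist tab 0.7 [209.1 207.2] [0.6068 0.0886 0.109 ]
wrist pointer 0.8 [151.6 261.1] [0.6953 0.01   0.066 ]
wrist mark 0.94 [ 37.6 260.4] [ 0.7074 -0.1343  0.061 ]
wrist reader 0.68 [ 69.7 242.6] [ 0.7087 -0.1308  0.    ]
wrist station 0.84 [131.7 184.7] [ 0.6171 -0.0374  0.    ]
wrist hood 0.69 [148.  222.7] [0.6471 0.0057 0.0607]
```

View pics/w3.png

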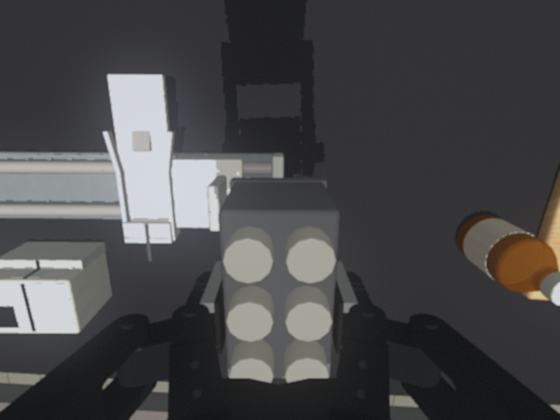

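```bash
python3 - <<'E'
from h import *
im=cv2.imread('pics/w3.png');cv2.imwrite('pics/w3z.png',cv2.resize(im[60:270,80:240],None,fx=2.8,fy=2.8,interpolation=cv2.INTER_CUBIC))
cv2.imwrite('pics/w3r.png',cv2.resize(im[165:385,190:370],None,fx=2.7,fy=2.7,interpolation=cv2.INTER_CUBIC))
E
```

```text
(no output)
```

View pics/w3z.png

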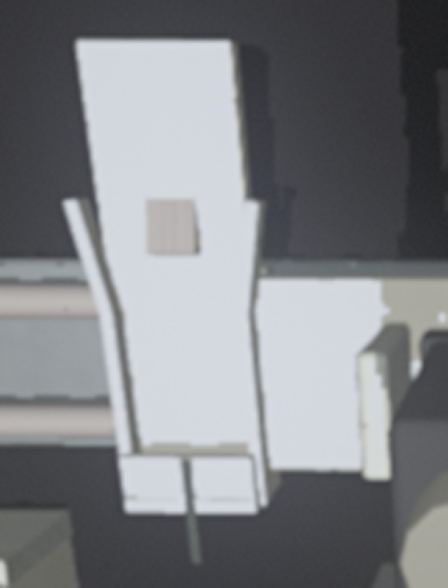

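View pics/w3r.png

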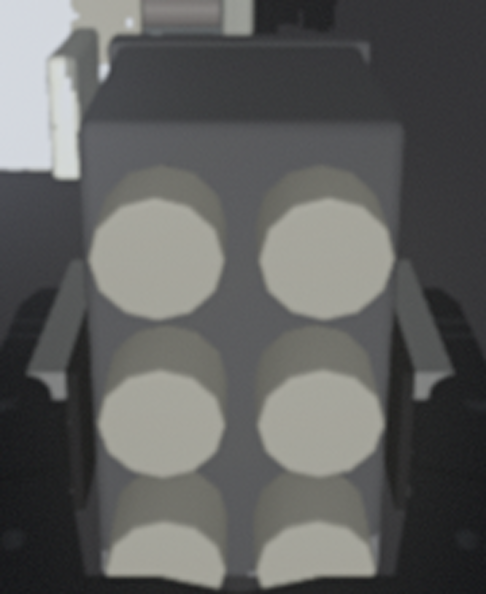

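```bash
python3 - <<'E'
from h import *
st=get_state()
f=lambda p:(80+p[0]/2.8,60+p[1]/2.8)
g=lambda p:(190+p[0]/2.7,165+p[1]/2.7)
P={}
for n,p,z in [('tL',(78,40),.05),('tR',(234,40),.05),('tL2',(100,200),.05),('tR2',(247,200),.05),('cL',(148,254),.056),('cR',(196,254),.056),('rL',(148,199),.05),('rR',(193,199),.05),('ptip',(196,562),.066),('pbase',(186,458),.066),('hL',(120,457),.0657),('hR',(255,453),.0657)]:
  P[n]=ray('wrist',f(p),z,st)[:2]; print(n,np.round(P[n],4))
m=lambda a,b:(P[a]+P[b])/2
for a,b in [(m('tL','tR'),m('hL','hR')),(m('tL','tR'),P['ptip']),(P['pbase'],P['ptip']),(P['tL'],P['tL2']),(P['tR'],P['tR2']),(P['hR']*0+P['tL'],P['tR'])]:
  d=b-a;print(np.degrees(np.arctan2(d[1],d[0])),np.hypot(*d))
Rm=R.from_quat(st['tcp_rot'])
for p,z in [((157,259),.0418),((326,259),.0418),((162,423),.0418),((321,424),.0418),((112,40),-.0252),((370,42),-.0252)]:
  w=ray('wrist',g(p),st['eef_pos'][2]+z,st);print(np.round(Rm.inv().apply(w-st['eef_pos']),4))
print(np.degrees(Rm.as_euler('zyx')))
E
```

```text
tL [ 0.4841 -0.0354]
tR [0.4796 0.0253]
tL2 [ 0.5448 -0.0314]
tR2 [0.5404 0.0287]
cL [ 0.5645 -0.0105]
cR [0.563  0.0092]
rL [ 0.5429 -0.0117]
rR [0.5416 0.0067]
ptip [0.6979 0.0071]
pbase [0.6489 0.0049]
hL [ 0.6507 -0.0234]
hR [0.6445 0.0343]
3.642586232697695 0.166100320851323
3.220082716766326 0.2163926233893635
2.5284911250016617 0.04903431076878569
3.8215092149138057 0.06085802717189907
3.2476112730031743 0.06084603735000883
94.20044899297382 0.0608927959263135
[ 0.0286 -0.0112 -0.0417]
[ 0.0286  0.0096 -0.0418]
[ 0.0049 -0.0112 -0.0418]
[ 0.0047  0.0097 -0.0418]
[ 0.0415 -0.0253  0.0253]
[0.0411 0.0237 0.0252]
[ 1.75746364e+02 -8.00313023e-02  1.79945165e+02]
```

```bash
python3 - <<'E'
from h import *
st=get_state()
print(row(st,[.477,-.0051,.13],np.radians(3.7)))
E
```

```text
(array([-0.05, -0.08,  0.55]), array([ 0.1149, -0.157 ,  0.1701]))
```

{"op": "move_arm", "data": {
  "plan": [
    [[0,0,0.5,0.034,-0.046,0.01,0.03],[0,0,0.5,0.068,-0.093,0.02,0.03],[0,0,0.5,0.1,-0.137,0.06,0.03],[0,0,0.5,0.115,-0.157,0.11,0.03],[0,0,0.5,0.115,-0.157,0.165,0.03]]
  ]
}}

```text
time: 6.58
eef_pos: [0.4767, -0.0068, 0.1348]
tcp_rot: [-0.031, 1.0, -0.001, 0.001]
contact_force: [0.4, -0.3, -4.0]
opening: 0.502
```

```bash
python3 - <<'E'
from h import *
st=get_state()
print(row(st,[.479,-.0051,.0755],np.radians(3.7)))
E
```

```text
(array([-0.12,  0.1 , -0.12]), array([-0.0023,  0.0017,  0.0593]))
```

{"op": "move_arm", "data": {
  "plan": [
    [[-0.1,0.1,-0.1,-0.0023,0.0017,0.02,0.03],[-0.1,0.1,-0.1,-0.0023,0.0017,0.04,0.03],[-0.1,0.1,-0.1,-0.0023,0.0017,0.053,0.03],[-0.1,0.1,-0.1,-0.0023,0.0017,0.053,0.03],[-0.1,0.1,-0.1,-0.0023,0.0017,0.053,0.03]]
  ]
}}

```text
time: 7.2
eef_pos: [0.4798, -0.0052, 0.0828]
tcp_rot: [-0.032, 0.999, -0.0, 0.001]
contact_force: [-0.1, -0.4, -3.6]
opening: 0.507
```

```bash
python3 - <<'E'
from h import *
st=get_state();print(st['eef_pos'],st['contact_force'])
print(row(st,[.479,-.0051,.0755],np.radians(3.7)))
im=read_camera('wrist');save(im,'w4.png');im=read_camera('scene');save(cv2.resize(im[180:310,180:380],None,fx=3.9,fy=3.9,interpolation=cv2.INTER_CUBIC),'s4.png')
im=read_camera('top');save(cv2.resize(im[90:240,200:370],None,fx=3.9,fy=3.9,interpolation=cv2.INTER_CUBIC),'t4.png')
E
```

```text
[ 0.47979528 -0.00515902  0.08281512] [-0.08760896 -0.40033968 -3.58827134]
(array([-0.05,  0.1 , -0.01]), array([0.0008, 0.0001, 0.0073]))
```

View pics/w4.png

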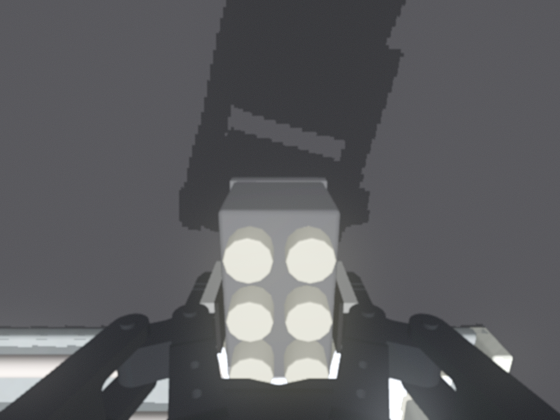

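View pics/s4.png

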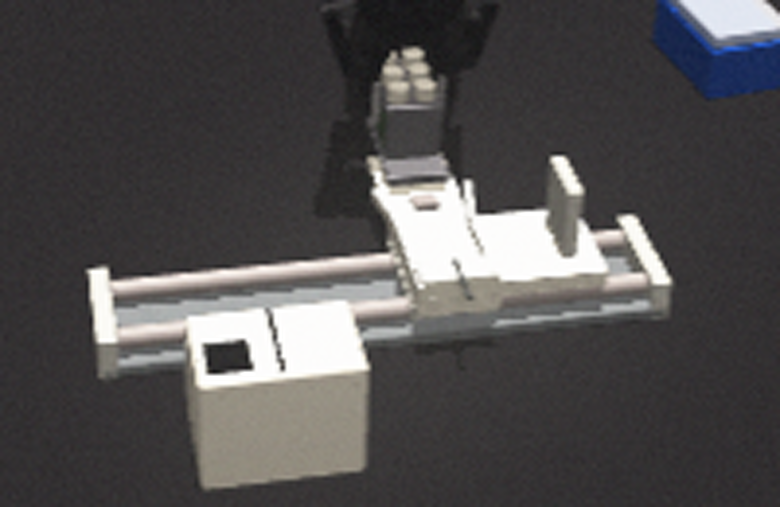

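View pics/t4.png

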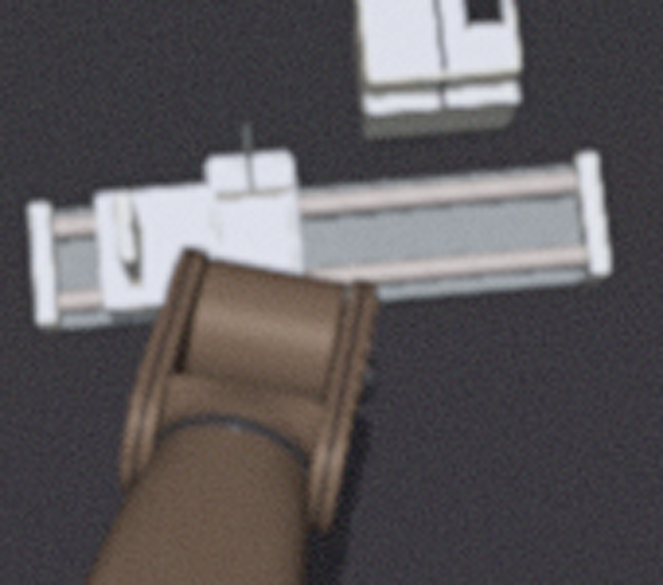

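The toe is centred in the flare (crop column 417, against wall tips at 375 and 465) and the rack is level. I'll lower it onto the tongue.

{"op": "move_arm", "data": {
  "plan": [
    [[0,0.1,0,0.0008,0,0.003,0.03],[0,0.1,0,0.0008,0,0.005,0.03],[0,0.1,0,0.0008,0,0.007,0.03],[0,0.1,0,0.0008,0,0.0085,0.03],[0,0.1,0,0.0008,0,0.0085,0.03]]
  ]
}}

```text
time: 7.98
eef_pos: [0.4789, -0.0053, 0.0756]
tcp_rot: [-0.033, 0.999, -0.0, -0.001]
contact_force: [-5.4, -0.1, 6.1]
opening: 0.504
```

```bash
python3 - <<'E'
from h import *
st=get_state();print(st['contact_force'],st['wrist_torque'])
sx=np.array([.6167,.003]);c,s=np.cos(np.radians(3.7)),np.sin(np.radians(3.7))
for q in [-.07,-.03,0]:
  t=sx+(q-.008)*np.array([c,s])+.0008*np.array([-s,c]);print(q,t,row(st,[*t,.0756],np.radians(3.7)))
E
```

```text
[-5.35450334 -0.07989028  6.13515214] [0.16320407 0.54817899 0.09187095]
-0.07 [ 0.53881096 -0.00123519] (array([-0.05, -0.07,  0.03]), array([-0.06  ,  0.0002, -0.    ]))
-0.03 [0.57872758 0.0013461 ] (array([-0.05, -0.07,  0.03]), array([-0.1   ,  0.0001, -0.0001]))
0 [0.60866505 0.00328207] (array([-0.05, -0.07,  0.03]), array([-1.3e-01,  1.0e-04, -1.0e-04]))
```

{"op": "move_arm", "data": {
  "plan": [
    [[0,0,0,-0.01,0,-0.0005,0.03],[0,0,0,-0.022,0,-0.0005,0.03],[0,0,0,-0.035,0,-0.0005,0.03],[0,0,0,-0.048,0,-0.0005,0.03],[0,0,0,-0.06,0,-0.0005,0.03]]
  ]
}}

```text
time: 8.6
eef_pos: [0.5398, -0.0013, 0.0759]
tcp_rot: [-0.033, 0.999, -0.0, -0.001]
contact_force: [-3.2, 0.4, 0.3]
opening: 0.503
```

```bash
python3 - <<'E'
from h import *
st=get_state();print(st['eef_pos'],st['contact_force'],st['wrist_torque'])
sx=np.array([.6167,.003]);c,s=np.cos(np.radians(3.7)),np.sin(np.radians(3.7))
for q in [-.03,0]:
  t=sx+(q-.008)*np.array([c,s])+.0008*np.array([-s,c]);print(q,t,row(st,[*t,.0758],np.radians(3.7)))
im=read_camera('scene');save(cv2.resize(im[180:310,180:380],None,fx=3.9,fy=3.9,interpolation=cv2.INTER_CUBIC),'s5.png')
E
```

```text
[ 0.53978695 -0.0013066   0.07594109] [-3.22785232  0.37274402  0.30027893] [0.02964245 0.31134261 0.05008202]
-0.03 [0.57872758 0.0013461 ] (array([-0.05, -0.08,  0.04]), array([-0.039 ,  0.0001,  0.0001]))
0 [0.60866505 0.00328207] (array([-0.05, -0.08,  0.04]), array([-0.069 ,  0.0001,  0.    ]))
```

View pics/s5.png

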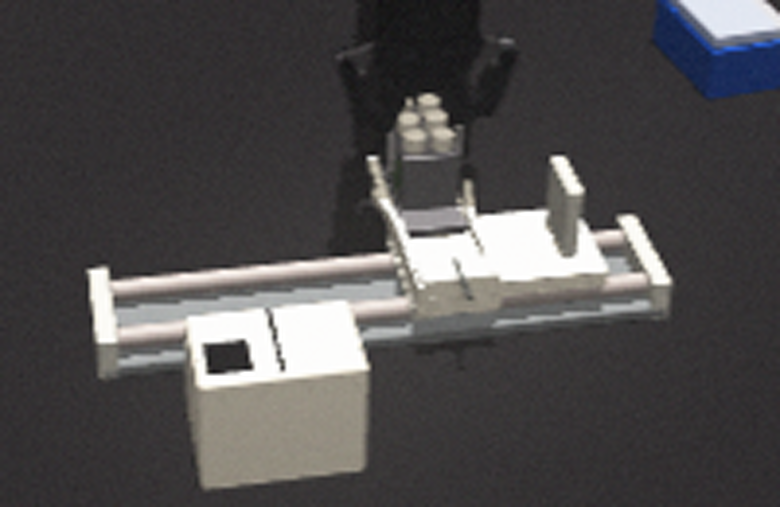

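{"op": "move_arm", "data": {
  "plan": [
    [[0,0,0,-0.008,0,0,0.03],[0,0,0,-0.018,0,0,0.03],[0,0,0,-0.028,0,0,0.03],[0,0,0,-0.037,0,0,0.03],[0,0,0,-0.045,0,0,0.03]]
  ]
}}

```text
time: 9.28
eef_pos: [0.5868, 0.0016, 0.0764]
tcp_rot: [-0.032, 0.999, -0.0, 0.001]
contact_force: [-1.4, -0.9, -1.6]
opening: 0.505
```

```bash
python3 - <<'E'
from h import *
st=get_state();print(st['eef_pos'],st['contact_force'],st['wrist_torque'])
sx=np.array([.6167,.003]);c,s=np.cos(np.radians(3.7)),np.sin(np.radians(3.7))
for q in [0]:
  t=sx+(q-.008)*np.array([c,s])+.0008*np.array([-s,c]);print(q,t,row(st,[*t,.0758],np.radians(3.7)))
im=read_camera('scene');save(cv2.resize(im[180:310,180:380],None,fx=3.9,fy=3.9,interpolation=cv2.INTER_CUBIC),'s6.png')
E
```

```text
[0.58679484 0.0016034  0.07636686] [-1.44257463 -0.86885229 -1.57501401] [ 0.04567084  0.30999581 -0.04862201]
0 [0.60866505 0.00328207] (array([-0.05,  0.07,  0.02]), array([-0.0219,  0.0003,  0.0006]))
```

View pics/s6.png

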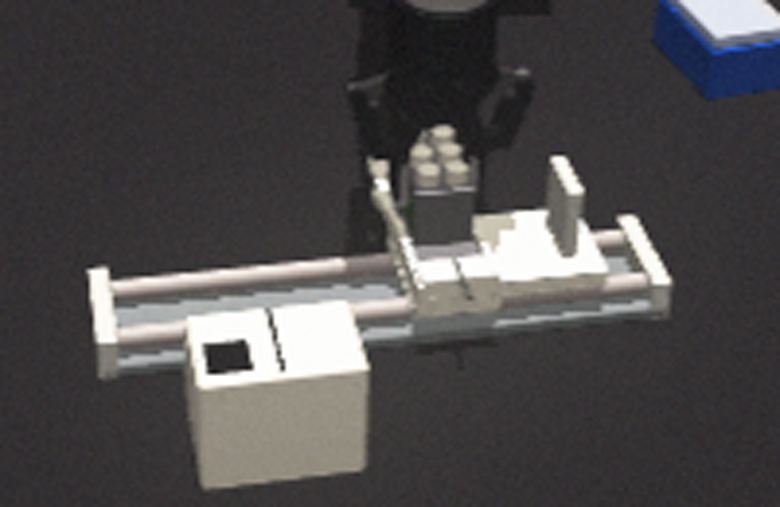

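{"op": "move_arm", "data": {
  "plan": [
    [[0,0,0,-0.005,0.0003,0.0005,0.03],[0,0,0,-0.01,0.0003,0.0005,0.03],[0,0,0,-0.015,0.0003,0.0005,0.03],[0,0,0,-0.02,0.0003,0.0005,0.03],[0,0,0,-0.023,0.0003,0.0005,0.03]]
  ]
}}

```text
time: 9.95
eef_pos: [0.608, 0.0031, 0.0761]
tcp_rot: [-0.033, 0.999, -0.001, -0.003]
contact_force: [-16.2, -2.4, 9.6]
opening: 0.502
```

```bash
python3 - <<'E'
from h import *
st=get_state();print(st['eef_pos'],st['contact_force'],st['wrist_torque'])
print(row(st,[*st['eef_pos']],np.radians(3.7)))
im=read_camera('scene');save(cv2.resize(im[180:310,180:380],None,fx=3.9,fy=3.9,interpolation=cv2.INTER_CUBIC),'s7.png')
im=read_camera('wrist');save(im,'w7.png')
E
```

```text
[0.6080425  0.00312616 0.07612347] [-16.18857675  -2.43240603   9.58660369] [-0.29193602  2.27503201  0.03050612]
(array([-0.05, -0.38,  0.09]), array([0., 0., 0.]))
```

View pics/s7.png

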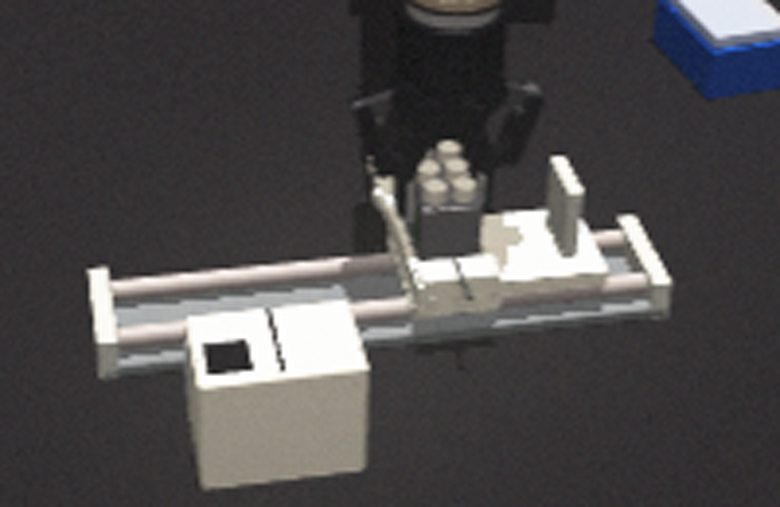

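View pics/w7.png

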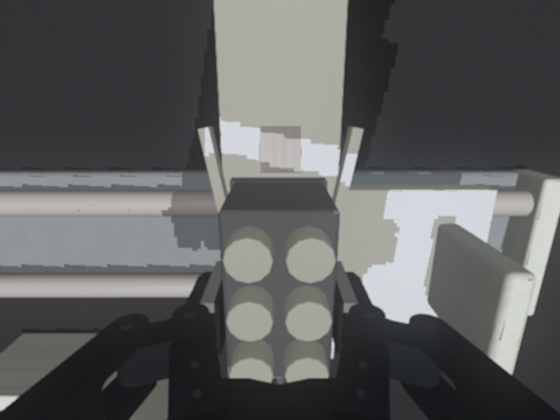

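```bash
python3 - <<'E'
from h import *
im=cv2.imread('pics/w7.png');cv2.imwrite('pics/w7z.png',cv2.resize(im[110:200,195:370],None,fx=4.5,fy=4.5,interpolation=cv2.INTER_CUBIC))
st=get_state()
sx=np.array([.6167,.003]);c,s=np.cos(np.radians(3.7)),np.sin(np.radians(3.7))
for x,y,z in [(-.053,.01,.056),(-.053,-.01,.056),(-.053,-.01,.050),(-.053,.01,.05),(-.05,-.024,.05),(-.05,.024,.05),(-.05,-.024,.058),(-.05,.024,.058)]:
  p=[*(sx+x*np.array([c,s])+y*np.array([-s,c])),z];print(x,y,z,proj('wrist',p,st), (proj('wrist',p,st)-[195,110])*4.5)
E
```

```text
-0.053 0.01 0.056 [299.73697051 176.48915136] [471.31636729 299.2011811 ]
-0.053 -0.01 0.056 [259.43951376 176.44695536] [289.97781191 299.01129911]
-0.053 -0.01 0.05 [260.09854564 174.12532505] [292.94345539 288.56396273]
-0.053 0.01 0.05 [299.05014408 174.16563819] [468.22564835 288.74537188]
-0.05 -0.024 0.05 [233.07524474 179.83685715] [171.33860134 314.26585717]
-0.05 0.024 0.05 [326.07298523 179.93590048] [589.82843354 314.71155214]
-0.05 -0.024 0.058 [230.93898639 183.21560521] [161.72543876 329.47022344]
-0.05 0.024 0.058 [328.24741698 183.32096219] [599.61337641 329.94432987]
```

View pics/w7z.png

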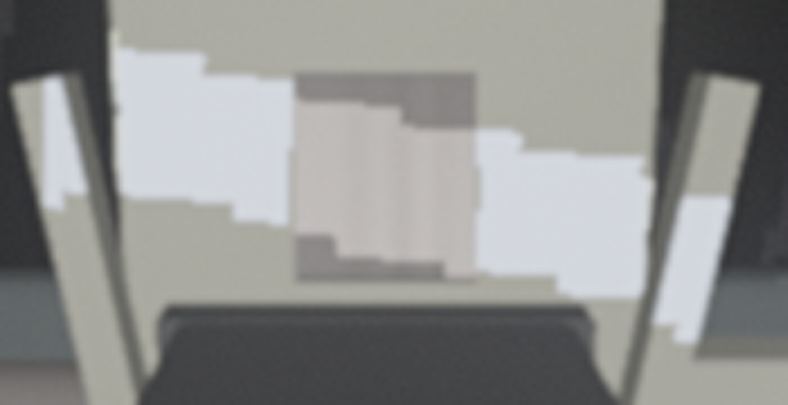

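Zoomed in, the step edge of the catch is at crop row 280 and the rack's rear foot edge at row 307, so the rear edge is past the step. I'll push a little further to confirm the end stop, then test the catch by pulling back.

{"op": "move_arm", "data": {
  "plan": [
    [[0,0,0,-0.001,0,0,0.03],[0,0,0,-0.0015,0,0,0.03],[0,0,0,-0.002,0,0,0.03],[0,0,0,-0.002,0,0,0.03],[0,0,0,-0.002,0,0,0.03]]
  ]
}}

```text
time: 10.68
eef_pos: [0.6081, 0.0031, 0.0764]
tcp_rot: [-0.033, 0.999, -0.001, -0.006]
contact_force: [-9.3, -1.2, 4.6]
opening: 0.504
```

```bash
python3 - <<'E'
from h import *
st=get_state();print(st['eef_pos'],st['contact_force'],st['wrist_torque'])
im=read_camera('wrist');save(cv2.resize(im[110:200,195:370],None,fx=4.5,fy=4.5,interpolation=cv2.INTER_CUBIC),'w8z.png')
sx=np.array([.6167,.003]);c,s=np.cos(np.radians(3.7)),np.sin(np.radians(3.7))
for x,y,z in [(-.053,.01,.056),(-.053,-.01,.056),(-.053,-.01,.050),(-.053,.01,.05),(-.075,-.01,.05),(-.075,.01,.05),(-.05,-.024,.05),(-.05,.024,.05),(-.075,.03,.06)]:
  p=[*(sx+x*np.array([c,s])+y*np.array([-s,c])),z];print(x,y,z, (proj('wrist',p,st)-[195,110])*4.5)
E
```

```text
[0.60812334 0.00311405 0.0764364 ] [-9.28082989 -1.18500677  4.64696957] [-0.1185479   1.33285929  0.07474896]
-0.053 0.01 0.056 [471.51091273 298.76665383]
-0.053 -0.01 0.056 [290.76188664 298.45914075]
-0.053 -0.01 0.05 [293.69205869 288.38125473]
-0.053 0.01 0.05 [468.41229277 288.67680438]
-0.075 -0.01 0.05 [290.77460684  90.93973503]
-0.075 0.01 0.05 [472.29415333  91.21207017]
-0.05 -0.024 0.05 [172.42524482 313.95618927]
-0.05 0.024 0.05 [589.6228281  314.67232342]
-0.075 0.03 0.06 [670.75396246  97.32110171]
```

View pics/w8z.png

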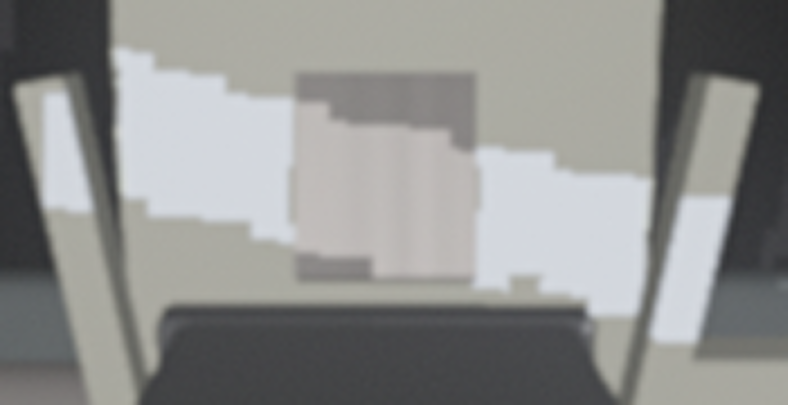

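{"op": "move_arm", "data": {
  "plan": [
    [[0,0.5,0,0,0,0,0.03],[0,0.5,0,0.0015,0,0,0.03],[0,0.5,0,0.003,0,0,0.03],[0,0.5,0,0.005,0,0,0.03],[0,0.5,0,0.006,0,0,0.03]]
  ]
}}

```text
time: 11.35
eef_pos: [0.6049, 0.0027, 0.0773]
tcp_rot: [-0.033, 0.999, -0.001, -0.006]
contact_force: [7.9, 1.4, -5.3]
opening: 0.504
```

```bash
python3 - <<'E'
from h import *
st=get_state();print(st['eef_pos'],st['contact_force'],st['wrist_torque'],row(st,st['eef_pos'],np.radians(3.7)))
im=read_camera('wrist');save(cv2.resize(im[110:200,195:370],None,fx=4.5,fy=4.5,interpolation=cv2.INTER_CUBIC),'w9z.png')
E
```

```text
[0.60487634 0.00274542 0.07726907] [ 7.88182689  1.41442932 -5.32578758] [ 0.30061587 -1.50569053 -0.00875028] (array([-0.07, -0.72,  0.09]), array([0., 0., 0.]))
```

View pics/w9z.png

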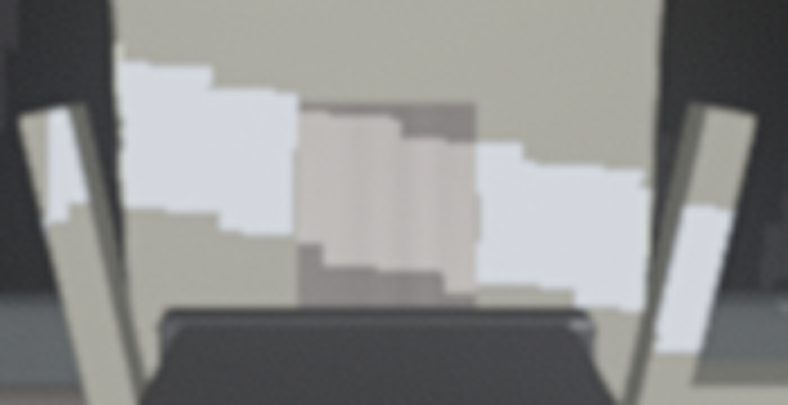

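The pull test stopped after about 3.2 mm with 8 N of resistance, so the catch holds. I'll push back home and release.

{"op": "move_arm", "data": {
  "plan": [
    [[0,-0.3,0,-0.002,0,0.0005,0.03],[0,-0.6,0,-0.003,0,0.001,0.03],[0,-0.6,0,-0.004,0,0.001,0.03],[0,-0.6,0,-0.004,0,0.001,0.03],[0,-0.6,0,-0.0035,0,0.001,0.03]]
  ]
}}

```text
time: 12.02
eef_pos: [0.6079, 0.003, 0.076]
tcp_rot: [-0.033, 0.999, -0.001, -0.001]
contact_force: [-2.9, -1.0, -1.6]
opening: 0.505
```

{"op": "move_arm", "data": {
  "plan": [
    [[0,0,0,0,0,0,0.065],[0,0,0,0,0,0,0.065],[0,0,0,0,0,0,0.065],[0,0,0,0,0,-0.015,0.065],[0,0,0,0,0,-0.06,0.065]]
  ]
}}

```text
time: 12.65
eef_pos: [0.6063, 0.0034, 0.1346]
tcp_rot: [-0.033, 0.999, -0.0, -0.004]
contact_force: [0.5, 0.5, 0.3]
opening: 0.759
```

```bash
python3 - <<'E'
from h import *
st=get_state();print(st['eef_pos'],st['contact_force'],st['opening'],row(st,[.56,.12,.22],np.radians(3.7)))
E
```

```text
[0.60625209 0.00335749 0.1345557 ] [0.54850652 0.5175396  0.3365267 ] 0.7593165639235308 (array([ 0.01, -0.49,  0.09]), array([ 0.0392,  0.1195, -0.0851]))
```

```bash
python3 - <<'E'
from h import *
st=get_state();print(row(st,[.575,.04,.30],np.radians(3.7)))
E
```

```text
(array([ 0.01, -0.49,  0.09]), array([ 0.0302,  0.0387, -0.1652]))
```

{"op": "move_arm", "data": {
  "plan": [
    [[0,0,0,0,0,-0.05,0.065],[0,-0.5,0,0.01,0.01,-0.1,0.065],[0,-0.5,0,0.034,0.035,-0.15,0.065],[0,-0.5,0,0.034,0.035,-0.165,0.065],[0,-0.5,0,0.034,0.035,-0.165,0.065]]
  ]
}}

```text
time: 13.28
eef_pos: [0.5721, 0.0358, 0.3016]
tcp_rot: [-0.033, 0.999, -0.0, 0.002]
contact_force: [-0.1, 0.3, -0.2]
opening: 0.764
```

```bash
python3 - <<'E'
from h import *
st=get_state();n='wrist';im=read_camera(n);save(im,'w10.png');print(st['eef_pos'],st['tcp_rot'],st['contact_force'])
for q,z in [('rack',.05),('seat',.05),('tab',.109),('pointer',.066),('mark',.061),('hood',.0607)]:
        r=pinpoint(n,q)
        for a in r[:2]: print(n,q,round(a['p'],2),np.round(a['centre'],1),np.round(ray(n,a['centre'],z,st),4))
E
```

```text
[0.57214343 0.03584157 0.3015527 ] [-3.31269911e-02  9.99449211e-01 -3.54523307e-04  1.93703295e-03] [-0.08727184  0.27569188 -0.15453784]
wrist rack 0.61 [251.2 206.1] [0.6164 0.0033 0.05  ]
wrist seat 0.4 [331.  222.2] [0.6309 0.104  0.05  ]
wrist seat 0.27 [249.9 206.8] [0.6174 0.0018 0.05  ]
wrist tab 0.65 [330.  221.5] [0.6096 0.0917 0.109 ]
wrist pointer 0.97 [252.2 272. ] [0.6984 0.0092 0.066 ]
wrist mark 0.65 [139.3 271.3] [ 0.7097 -0.1355  0.061 ]
wrist hood 0.76 [252.5 231.7] [0.6459 0.007  0.0607]
```

View pics/w10.png

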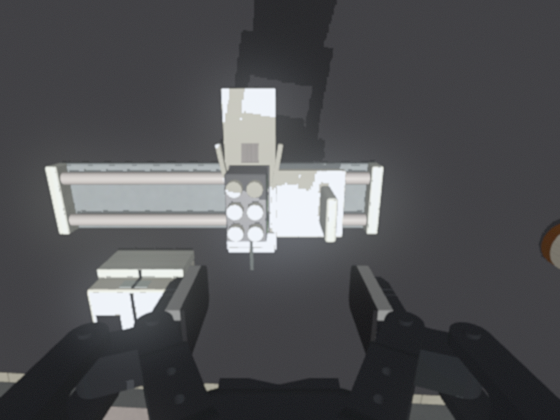

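```bash
python3 - <<'E'
from h import *
st=get_state();print(row(st,[.61,.0925,.16],np.radians(3.7)),row(st,[.61,.0925,.075],np.radians(3.7)))
E
```

```text
(array([ 0.04, -0.18,  0.06]), array([-0.0429,  0.054 ,  0.1378])) (array([ 0.04, -0.18,  0.06]), array([-0.0432,  0.0539,  0.2228]))
```

{"op": "move_arm", "data": {
  "plan": [
    [[0,-0.2,0,-0.02,0.025,0.03,0.05],[0,-0.2,0,-0.043,0.054,0.07,0.05],[0,-0.2,0,-0.043,0.054,0.11,0.05],[0,-0.2,0,-0.043,0.054,0.138,0.05],[0,-0.2,0,-0.043,0.054,0.138,0.05]]
  ],
  "force": 30
}}

```text
time: 14.25
eef_pos: [0.6078, 0.0925, 0.1557]
tcp_rot: [-0.033, 0.999, 0.001, -0.004]
contact_force: [0.4, -0.3, -0.2]
opening: 0.589
```

```bash
python3 - <<'E'
from h import *
st=get_state();n='wrist';im=read_camera(n);save(im,'w11.png');print(row(st,[.61,.0925,.075],np.radians(3.7)))
r=pinpoint(n,'tab')
for a in r[:2]: print(a['p'],a['centre'],np.round(ray(n,a['centre'],.109,st),4))
E
```

```text
(array([ 0.07, -0.42,  0.05]), array([-0.0028, -0.0003,  0.0807]))
0.73 [280.5, 241.2] [0.609  0.0927 0.109 ]
```

View pics/w11.png

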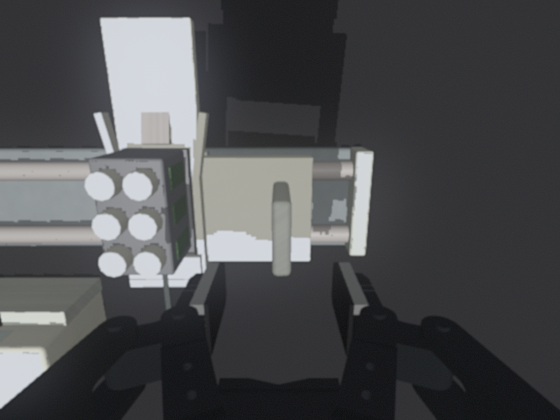

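The tab is centred between the fingers (column 281). I'll lower and pinch it.

{"op": "move_arm", "data": {
  "plan": [
    [[0,-0.4,0,-0.002,0,0.03,0.05],[0,-0.4,0,-0.002,0,0.06,0.05],[0,-0.4,0,-0.002,0,0.08,0.05],[0,-0.4,0,-0.002,0,0.08,0.03],[0,-0.4,0,-0.002,0,0.08,0.0]]
  ],
  "force": 30
}}

```text
time: 14.98
eef_pos: [0.6137, 0.0928, 0.0819]
tcp_rot: [-0.033, 0.999, 0.001, 0.005]
contact_force: [-1.1, 4.6, -1.5]
opening: 0.17
```

{"op": "move_arm", "data": {
  "plan": [
    [[0,0,0,0,0,0,0],[0,0,0,0,0,0,0],[0,0,0,0,0,0,0],[0,0,0,0,0,0,0],[0,0,0,0,0,0,0]]
  ],
  "force": 30
}}

```text
time: 15.6
eef_pos: [0.6137, 0.0929, 0.0821]
tcp_rot: [-0.033, 0.999, 0.001, 0.005]
contact_force: [-1.8, 1.2, -2.9]
opening: 0.133
```

```bash
python3 - <<'E'
from h import *
st=get_state();print(st['eef_pos'],st['contact_force'],st['wrist_torque'],st['opening'])
c,s=np.cos(np.radians(3.7)),np.sin(np.radians(3.7))
p=st['eef_pos']+.13*np.array([s,-c,0]);print(row(st,p,np.radians(3.7)))
E
```

```text
[0.61365764 0.0928695  0.08209129] [-1.77914105  1.23076486 -2.85284161] [0.00244597 0.08918906 0.06478348] 0.1327544704763635
(array([0.07, 0.59, 0.03]), array([ 1.0e-04, -1.3e-01, -2.0e-04]))
```

Pinched: the opening is about 11 mm, which matches the tab. I'll slide the carriage 0.12 m first.

{"op": "move_arm", "data": {
  "plan": [
    [[0,0.2,0,0,-0.02,0,0],[0,0.4,0,0,-0.047,0,0],[0,0.5,0,0,-0.075,0,0],[0,0.5,0,0,-0.1,0,0],[0,0.5,0,0,-0.12,0,0]]
  ],
  "force": 30
}}

```text
time: 16.23
eef_pos: [0.6216, -0.0277, 0.0821]
tcp_rot: [-0.032, 0.999, 0.001, 0.001]
contact_force: [-1.0, 3.2, -3.2]
opening: 0.132
```

```bash
python3 - <<'E'
from h import *
st=get_state();print(st['eef_pos'],st['contact_force'],st['wrist_torque'],st['opening'])
c,s=np.cos(np.radians(3.7)),np.sin(np.radians(3.7));yd=np.array([-s,c,0])
for n in ['wrist','top','scene']:
    im=read_camera(n);save(im,f'{n}12.png');P={}
    for q,z in [('tab',.109),('pointer',.066),('mark',.061),('reader',0)]:
        for a in pinpoint(n,q)[:1]:
            P[q]=ray(n,a['centre'],z,st); print(n,q,round(a['p'],2),np.round(a['centre'],1),np.round(P[q],4))
    if 'mark' in P and 'pointer' in P: print('dy',yd@(P['mark']-P['pointer']))
im=cv2.imread('pics/top12.png');cv2.imwrite('pics/t12z.png',cv2.resize(im[70:180,220:370],None,fx=5,fy=5,interpolation=cv2.INTER_CUBIC))
E
```

```text
[ 0.62160314 -0.02771868  0.08205705] [-1.03065969  3.18587165 -3.16402338] [ 0.41073962 -0.28276939  0.10267236] 0.13173671854327992
wrist tab 0.64 [277.8 300.6] [ 0.6177 -0.0294  0.109 ]
top pointer 0.83 [304.2 118.6] [ 0.7026 -0.108   0.066 ]
top mark 0.85 [314.1 116. ] [ 0.7115 -0.1368  0.061 ]
top reader 0.6 [418.7 131.5] [ 0.6779 -0.4512  0.    ]
dy -0.029298402128520827
scene tab 0.63 [285.1 225.2] [ 0.605 -0.019  0.109]
scene pointer 0.87 [258.2 259.3] [ 0.6971 -0.104   0.066 ]
scene mark 0.85 [247.1 262.9] [ 0.7031 -0.1342  0.061 ]
scene reader 0.58 [248.8 283.4] [ 0.7149 -0.1312 -0.    ]
dy -0.03052255482793359
```

View pics/wrist12.png

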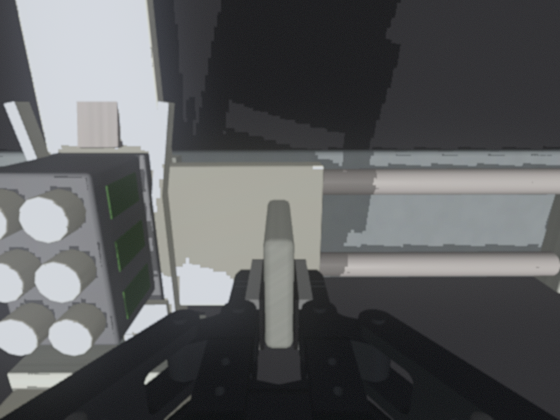

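View pics/t12z.png

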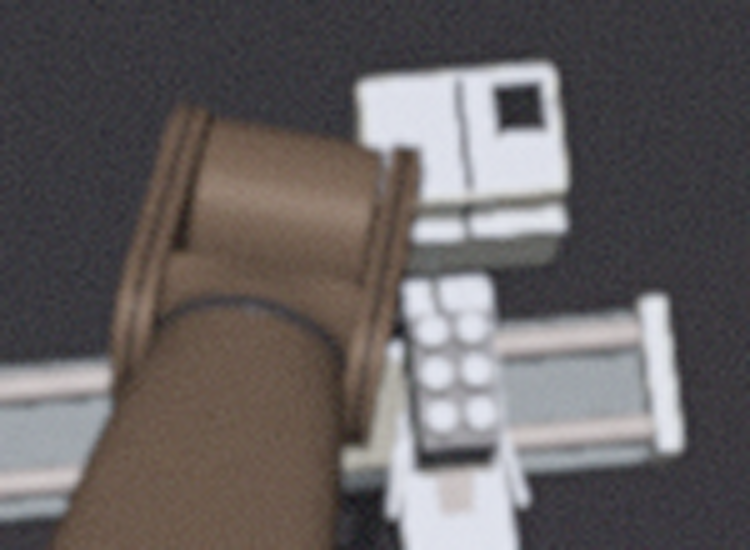

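{"op": "move_arm", "data": {
  "plan": [
    [[0,0,0,0,-0.008,0,0],[0,0,0,0,-0.017,0,0],[0,0,0,0,-0.024,0,0],[0,0,0,0,-0.028,0,0],[0,0,0,0,-0.028,0,0]]
  ],
  "force": 30
}}

```text
time: 17.6
eef_pos: [0.6235, -0.0556, 0.0821]
tcp_rot: [-0.033, 0.999, 0.0, 0.001]
contact_force: [-1.5, -0.9, -2.4]
opening: 0.138
```

```bash
python3 - <<'E'
from h import *
st=get_state();print(st['eef_pos'],st['contact_force'],st['wrist_torque'],st['opening'])
c,s=np.cos(np.radians(3.7)),np.sin(np.radians(3.7));yd=np.array([-s,c,0])
for n in ['top','scene']:
    im=read_camera(n);save(im,f'{n}13.png');P={}
    for q,z in [('pointer',.066),('mark',.061)]:
        for a in pinpoint(n,q)[:1]:
            P[q]=ray(n,a['centre'],z,st); print(n,q,round(a['p'],2),np.round(a['centre'],1),np.round(P[q],4))
    if 'mark' in P and 'pointer' in P: print('dy',yd@(P['mark']-P['pointer']))
im=cv2.imread('pics/top13.png');cv2.imwrite('pics/t13z.png',cv2.resize(im[75:135,275:345],None,fx=8,fy=8,interpolation=cv2.INTER_CUBIC))
im=cv2.imread('pics/scene13.png');cv2.imwrite('pics/s13z.png',cv2.resize(im[220:310,210:300],None,fx=6.5,fy=6.5,interpolation=cv2.INTER_CUBIC))
E
```

```text
[ 0.62349392 -0.05555605  0.08208943] [-1.46629491 -0.88566867 -2.37732093] [-0.11261935 -0.15699774  0.07514513] 0.13784378626061522
top pointer 0.63 [311.6 117.4] [ 0.7057 -0.1291  0.066 ]
top mark 0.68 [311.2 119.3] [ 0.7019 -0.1282  0.061 ]
dy 0.0011301414283541437
scene pointer 0.7 [249.7 282.8] [ 0.7903 -0.1346  0.066 ]
scene mark 0.88 [244.5 264. ] [ 0.7071 -0.1414  0.061 ]
dy -0.0014039849107806955
```

View pics/s13z.png

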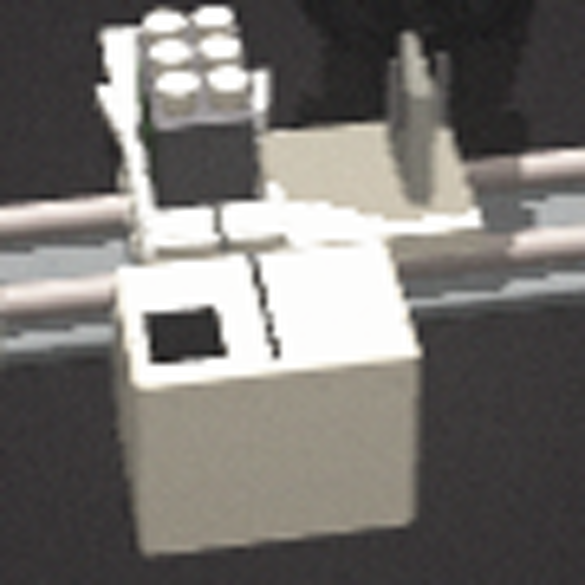

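View pics/t13z.png

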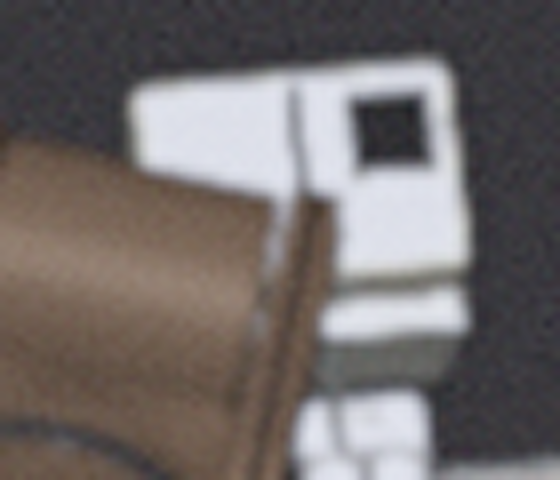

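I'll release and lift for a close wrist-camera check of the pointer against the mark.

{"op": "move_arm", "data": {
  "plan": [
    [[0,0,0,0,0,0,0.045],[0,0,0,0,0,0,0.045],[0,0,0,0,0,0,0.045],[0,0,0,0,0,-0.03,0.045],[0,0,0,0,0,-0.09,0.045]]
  ],
  "force": 30
}}

```text
time: 18.52
eef_pos: [0.621, -0.0544, 0.1694]
tcp_rot: [-0.033, 0.999, 0.001, -0.003]
contact_force: [0.5, -0.1, 0.6]
opening: 0.528
```

```bash
python3 - <<'E'
from h import *
st=get_state();print(st['eef_pos'],row(st,[.63,-.13,.22],np.radians(3.7)))
E
```

```text
[ 0.62102514 -0.05443696  0.16943806] (array([ 0.16, -0.31,  0.06]), array([-0.0037, -0.0758, -0.0508]))
```

```bash
python3 - <<'E'
from h import *
st=get_state();print(row(st,[.675,-.132,.26],np.radians(3.7)))
E
```

```text
(array([ 0.16, -0.31,  0.06]), array([-0.0483, -0.0807, -0.0911]))
```

{"op": "move_arm", "data": {
  "plan": [
    [[0,0,0,0,-0.01,-0.04,0.045],[0,-0.3,0,-0.015,-0.03,-0.08,0.045],[0,-0.3,0,-0.035,-0.06,-0.09,0.045],[0,-0.3,0,-0.049,-0.081,-0.09,0.045],[0,-0.3,0,-0.049,-0.081,-0.09,0.045]]
  ]
}}

```text
time: 19.15
eef_pos: [0.6761, -0.1334, 0.2588]
tcp_rot: [-0.032, 0.999, 0.001, -0.0]
contact_force: [-0.5, 0.4, 0.0]
opening: 0.527
```

```bash
python3 - <<'E'
from h import *
st=get_state();n='wrist';im=read_camera(n);save(im,'w14.png');print(st['eef_pos'],st['tcp_rot'],st['contact_force'])
c,s=np.cos(np.radians(3.7)),np.sin(np.radians(3.7));yd=np.array([-s,c,0])
P={}
for q,z in [('rack',.05),('tab',.109),('pointer',.066),('mark',.061)]:
        r=pinpoint(n,q)
        for a in r[:1]: P[q]=ray(n,a['centre'],z,st);print(n,q,round(a['p'],2),np.round(a['centre'],1),np.round(P[q],4))
print(yd@(P['mark']-P['pointer']))
save(cv2.resize(im[130:310,190:370],None,fx=3.3,fy=3.3,interpolation=cv2.INTER_CUBIC),'w14z.png')
E
```

```text
[ 0.67612335 -0.13340813  0.25875165] [-3.19395648e-02  9.99488674e-01  1.49003782e-03 -1.85266829e-04] [-0.49143387  0.36511182  0.02796963]
wrist rack 0.73 [268.2 132. ] [ 0.6254 -0.148   0.05  ]
wrist tab 0.88 [371.6 135.6] [ 0.6183 -0.0579  0.109 ]
wrist mark 0.77 [275.3 214.7] [ 0.7106 -0.1355  0.061 ]Traceback (most recent call last):
  File "<stdin>", line 8, in <module>
KeyError: 'pointer'
```

View pics/w14.png

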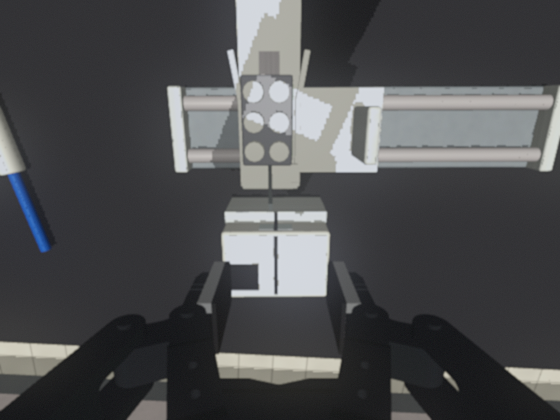

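```bash
python3 - <<'E'
import cv2
im=cv2.imread('pics/w14.png')
cv2.imwrite('pics/w14z.png',cv2.resize(im[155:255,215:335],None,fx=6,fy=6,interpolation=cv2.INTER_CUBIC))
E
```

```text
(no output)
```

View pics/w14z.png

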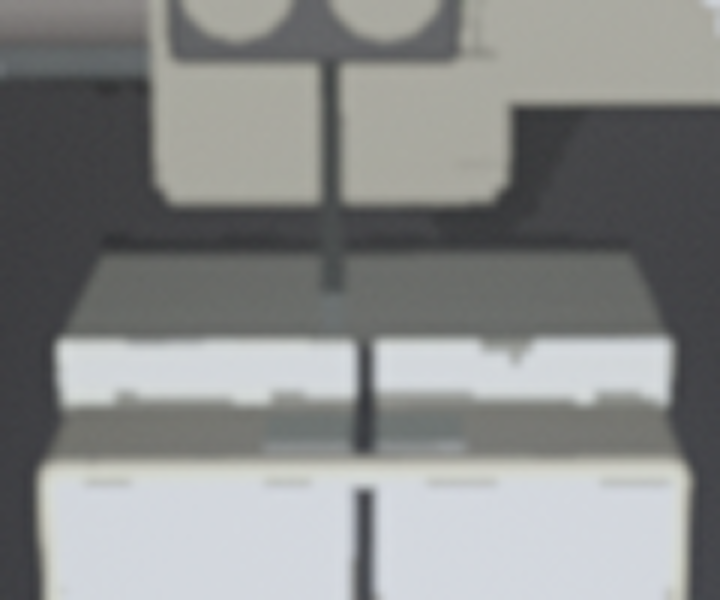

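```bash
python3 - <<'E'
from h import *
st=get_state()
f=lambda x,y:(215+x/6,155+y/6)
tip=ray('wrist',f(333.5,290),.066,st);base=ray('wrist',f(330,70),.066,st)
m=ray('wrist',f(366,342),.060,st);m2=ray('wrist',f(367,400),.060,st)
t1=ray('wrist',f(364.5,490),.09,st);t2=ray('wrist',f(364.5,598),.09,st)
rl=ray('wrist',f(57,342),.06,st);rr=ray('wrist',f(672,342),.06,st);print('ledge mid',(rl+rr)/2,np.degrees(np.arctan2(-(rr-rl)[0],(rr-rl)[1])))
print(tip,base,m,m2,t1,t2)
for y in [3.2,3.7,4.2]:
  c,s=np.cos(np.radians(y)),np.sin(np.radians(y));yd=np.array([-s,c,0]);print(y,yd@(m-tip),yd@(m2-tip),yd@(t1-tip),yd@(base-tip))
c,s=np.cos(np.radians(3.7)),np.sin(np.radians(3.7));yd=np.array([-s,c,0]);xd=np.array([c,s,0])
r=pinpoint('wrist','tab')[0];tb=ray('wrist',r['centre'],.109,st);print(tb,yd@(tb-tip))
E
```

```text
ledge mid [ 0.70691189 -0.13284052  0.06      ] 3.7269524958207207
[ 0.69583461 -0.13894449  0.066     ] [ 0.65731196 -0.14179333  0.066     ] [ 0.70689563 -0.13259099  0.06      ] [ 0.71786804 -0.13171253  0.06      ] [ 0.72323795 -0.13165507  0.09      ] [ 0.74297359 -0.13040517  0.09      ]
3.2 0.005726150145754235 0.005990745916737828 0.005748363729409393 -0.0006940069891563192
3.7 0.005626463260667575 0.005795019256684737 0.005505830669745619 -0.00035694769356299716
4.2 0.0055263478986198765 0.00559885128347892 0.005262878319759654 -1.986121502083238e-05
[ 0.61716266 -0.05587221  0.109     ] 0.08797601389626351
```

The wrist view shows the pointer (crop column 333) about 5.6 mm to the -y side of the mark line (column 366). I'll re-pinch the tab and move it back by that much.

```bash
python3 - <<'E'
from h import *
st=get_state();print(row(st,[.619,-.0552,.16],np.radians(3.7)),row(st,[.619,-.0552,.082],np.radians(3.7)))
E
```

```text
(array([ 0.18, -0.03,  0.11]), array([0.0511, 0.0794, 0.0991])) (array([ 0.18, -0.03,  0.11]), array([0.0511, 0.0791, 0.1771]))
```

{"op": "move_arm", "data": {
  "plan": [
    [[0,0,0,0.02,0.03,0,0.045],[0,0,0,0.045,0.065,0.02,0.045],[0,0,0,0.062,0.074,0.06,0.045],[0,0,0,0.062,0.074,0.09,0.045],[0,0,0,0.062,0.074,0.09,0.045]]
  ],
  "force": 30
}}

```text
time: 20.08
eef_pos: [0.6062, -0.0601, 0.1663]
tcp_rot: [-0.034, 0.999, 0.002, -0.003]
contact_force: [1.3, 0.6, -0.2]
opening: 0.525
```

```bash
python3 - <<'E'
from h import *
st=get_state();print(st['eef_pos'],row(st,[.619,-.0552,.082],np.radians(3.7)))
im=read_camera('wrist');save(im,'w15.png')
for a in pinpoint('wrist','tab')[:1]: print(a['centre'],ray('wrist',a['centre'],.109,st))
E
```

```text
[ 0.60617513 -0.06010954  0.16626298] (array([ 0.3 , -0.37,  0.16]), array([-0.0137,  0.0036,  0.0842]))
[284.8, 249.9] [ 0.61765244 -0.05615428  0.109     ]
```

View pics/w15.png

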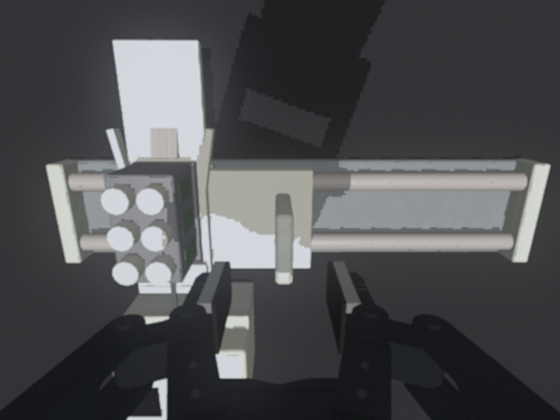

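{"op": "move_arm", "data": {
  "plan": [
    [[0.2,-0.4,0,-0.0135,0.0035,0.01,0.045],[0.2,-0.4,0,-0.0135,0.0035,0.05,0.045],[0.2,-0.4,0,-0.0135,0.0035,0.084,0.045],[0.2,-0.4,0,-0.0135,0.0035,0.084,0.045],[0.2,-0.4,0,-0.0135,0.0035,0.084,0.02]]
  ],
  "force": 30
}}

```text
time: 20.8
eef_pos: [0.624, -0.0569, 0.0881]
tcp_rot: [-0.033, 0.999, -0.001, 0.005]
contact_force: [-0.5, 0.1, 0.9]
opening: 0.329
```

{"op": "move_arm", "data": {
  "plan": [
    [[0,0,0,0,0,0,0],[0,0,0,0,0,0,0],[0,0,0,0,0,0,0],[0,0,0,0,0,0,0],[0,0,0,0,0,0,0]]
  ],
  "force": 30
}}

```text
time: 21.42
eef_pos: [0.6251, -0.0568, 0.0901]
tcp_rot: [-0.033, 0.999, -0.001, 0.007]
contact_force: [-0.5, 3.2, 5.5]
opening: 0.135
```

```bash
python3 - <<'E'
from h import *
st=get_state();print(st['eef_pos'],st['contact_force'],st['opening'],row(st,st['eef_pos'],np.radians(3.7)))
E
```

```text
[ 0.62510725 -0.05677741  0.09005639] [-0.5469519   3.20020515  5.5290315 ] 0.1345042932473592 (array([-0.11,  0.78,  0.12]), array([0., 0., 0.]))
```

{"op": "move_arm", "data": {
  "plan": [
    [[0,0,0,0,0.002,0,0],[0,0,0,0,0.004,0,0],[0,0,0,0,0.006,0,0],[0,0,0,0,0.0068,0,0],[0,0,0,0,0.0068,0,0]]
  ],
  "force": 30
}}

```text
time: 22.05
eef_pos: [0.6247, -0.05, 0.0901]
tcp_rot: [-0.033, 0.999, -0.001, 0.007]
contact_force: [-0.8, -2.2, 1.5]
opening: 0.128
```

{"op": "move_arm", "data": {
  "plan": [
    [[0,0,0,0,0,0,0.045],[0,0,0,0,0,0,0.045],[0,0,0,0,0,0,0.045],[0,0,0,0,0,-0.03,0.045],[0,0,0,0,0,-0.09,0.045]]
  ],
  "force": 30
}}

```text
time: 22.68
eef_pos: [0.6211, -0.0492, 0.1772]
tcp_rot: [-0.033, 0.999, 0.0, 0.003]
contact_force: [1.8, -0.9, 0.3]
opening: 0.529
```

```bash
python3 - <<'E'
from h import *
st=get_state();print(st['eef_pos'],row(st,[.668,-.134,.26],np.radians(3.7)))
E
```

```text
[ 0.62111454 -0.04922349  0.17719609] (array([0.03, 0.34, 0.13]), array([-0.0416, -0.0877, -0.0826]))
```

{"op": "move_arm", "data": {
  "plan": [
    [[0,0,0,0,-0.01,-0.04,0.045],[0,0.3,0,-0.015,-0.04,-0.08,0.045],[0,0.3,0,-0.035,-0.07,-0.083,0.045],[0,0.3,0,-0.042,-0.088,-0.083,0.045],[0,0.3,0,-0.042,-0.088,-0.083,0.045]]
  ]
}}

```text
time: 23.3
eef_pos: [0.6678, -0.135, 0.2586]
tcp_rot: [-0.033, 0.999, 0.001, -0.001]
contact_force: [-0.3, -0.5, -0.9]
opening: 0.527
```

{"op": "move_arm", "data": {
  "plan": [
    [[0,0,0,0,0,0,0.045],[0,0,0,0,0,0,0.045],[0,0,0,0,0,0,0.045],[0,0,0,0,0,0,0.045],[0,0,0,0,0,0,0.045]]
  ]
}}

```text
time: 23.92
eef_pos: [0.6679, -0.1347, 0.2588]
tcp_rot: [-0.033, 0.999, 0.001, -0.001]
contact_force: [0.1, 0.7, -0.8]
opening: 0.528
```

```bash
python3 - <<'E'
from h import *
st=get_state();im=read_camera('wrist');save(im,'w16.png');print(st['eef_pos'],st['tcp_rot'])
save(cv2.resize(im[155:255,215:335],None,fx=6,fy=6,interpolation=cv2.INTER_CUBIC),'w16z.png')
save(cv2.resize(im[20:120,215:335],None,fx=6,fy=6,interpolation=cv2.INTER_CUBIC),'w16c.png')
E
```

```text
[ 0.66785784 -0.13474411  0.25880322] [-3.27451134e-02  9.99462867e-01  9.68949970e-04 -8.92333263e-04]
```

View pics/w16z.png

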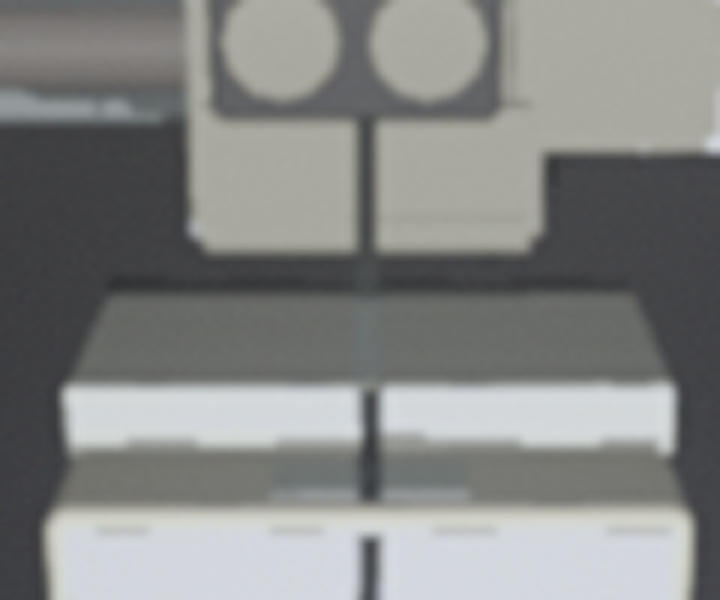

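View pics/w16c.png

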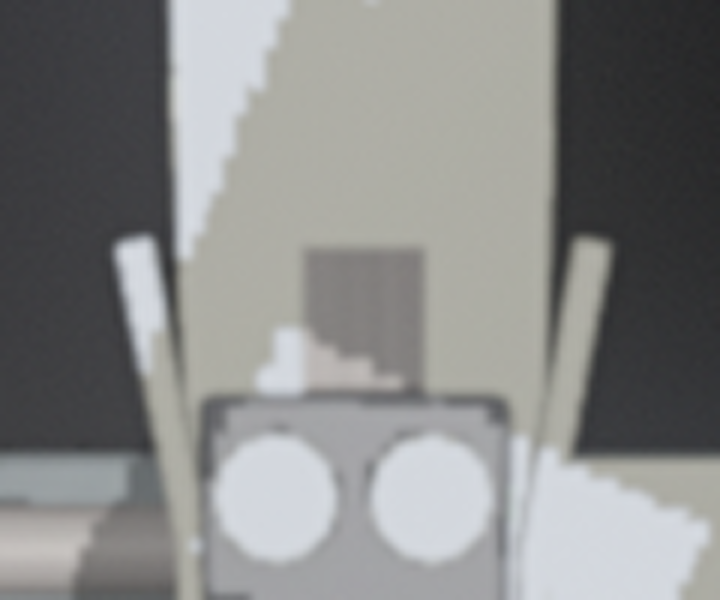

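```bash
python3 - <<'E'
from h import *
st=get_state()
f=lambda x,y:(215+x/6,155+y/6)
base=ray('wrist',f(366,130),.066,st);b2=ray('wrist',f(367,245),.066,st)
m=ray('wrist',f(370.5,390),.060,st);m2=ray('wrist',f(371.5,440),.060,st)
t1=ray('wrist',f(370.5,540),.09,st);rl=ray('wrist',f(62,390),.06,st);rr=ray('wrist',f(677,390),.06,st);mm=(rl+rr)/2
hl=ray('wrist',f(188,200),.0657,st);hr=ray('wrist',f(546,200),.0657,st);hm=(hl+hr)/2
for y in [3.2,3.7,4.2]:
  c,s=np.cos(np.radians(y)),np.sin(np.radians(y));yd=np.array([-s,c,0]);print(y,[round(1000*(yd@(a-b)),2) for a in (m,m2,t1,mm) for b in (base,b2,hm)])
n='wrist'
for q,z in [('pointer',.066),('mark',.061)]:
  for a in pinpoint(n,q)[:1]: print(q,a['p'],a['centre'],ray(n,a['centre'],z,st))
E
```

```text
3.2 [np.float64(1.09), np.float64(0.79), np.float64(0.84), np.float64(1.34), np.float64(1.04), np.float64(1.09), np.float64(1.33), np.float64(1.03), np.float64(1.08), np.float64(0.92), np.float64(0.61), np.float64(0.67)]
3.7 [np.float64(0.67), np.float64(0.54), np.float64(0.52), np.float64(0.83), np.float64(0.71), np.float64(0.69), np.float64(0.76), np.float64(0.63), np.float64(0.62), np.float64(0.49), np.float64(0.36), np.float64(0.35)]
4.2 [np.float64(0.24), np.float64(0.29), np.float64(0.2), np.float64(0.32), np.float64(0.37), np.float64(0.29), np.float64(0.19), np.float64(0.24), np.float64(0.16), np.float64(0.07), np.float64(0.11), np.float64(0.03)]
pointer 0.97 [275.0, 218.8] [ 0.70501119 -0.13714691  0.066     ]
mark 0.76 [277.4, 221.9] [ 0.71009059 -0.13428028  0.061     ]
```

The pointer is now within about 0.5 mm of the mark line (columns 367 and 371). I'll take one last look at the catch from behind and check the bench.

{"op": "move_arm", "data": {
  "plan": [
    [[0,0,0,0.03,0,0,0.045],[0,0,0,0.06,0,0,0.045],[0,0,0,0.09,0,0,0.045],[0,0,0,0.11,0,0,0.045],[0,0,0,0.11,0,0,0.045]]
  ]
}}

```text
time: 24.7
eef_pos: [0.5574, -0.1422, 0.2593]
tcp_rot: [-0.032, 0.999, 0.001, -0.001]
contact_force: [-0.1, -0.3, 0.1]
opening: 0.53
```

```bash
python3 - <<'E'
from h import *
st=get_state();im=read_camera('wrist');print(st['eef_pos'])
save(im,'w17.png')
r=pinpoint('wrist','rack')[0]['centre'];x,y=int(r[0]),int(r[1])
save(cv2.resize(im[max(0,y-100):y+40,max(0,x-70):x+70],None,fx=4.2,fy=4.2,interpolation=cv2.INTER_CUBIC),'w17z.png')
save(read_camera('scene'),'scene17.png')
E
```

```text
[ 0.55743277 -0.14218514  0.25925335]
```

View pics/w17z.png

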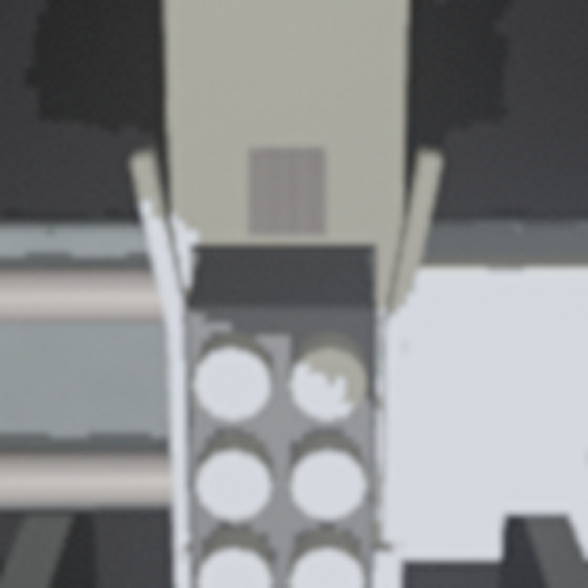

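View pics/scene17.png

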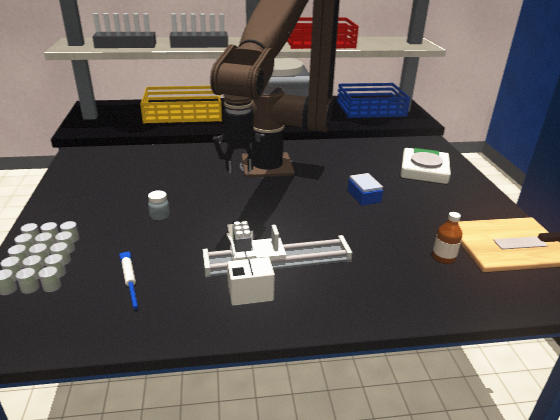

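The crop shows the rack upright, with its rear edge (row 247) clear of the catch's step (row 235). The scene picture shows the bystanders where they were, and the arm is touching nothing.

```bash
python3 -c "
from plant import *
print(ticket.sign_off())"
```

```text
the job is handed in; nothing more can be done
None
```

The rack is in the carriage behind the spring catch, the pointer is on the mark line, and I handed the job in at about 25 s of the 58 s allowed.

- **Rack:** I set it on the loading tongue with the toe leading and slid it under the hood to the end stop. A pull back stopped after about 3 mm with 8 N of resistance, so the catch holds. I then pushed it home again. The last wrist picture shows it upright, with its rear edge clear of the catch step.
- **Pointer:** The first slide went 5.6 mm past the mark, so I pinched the tab again and moved the carriage back. The last wrist-camera measurement puts the pointer about 0.5 mm from the mark line. It comes out at 0 to 1.3 mm depending on the assumed rail angle.
- **Disagreements:** The trained network's points gave a pointer-to-mark offset of roughly 3 mm, but the network was often a few millimetres off. Before the correction, the fixed cameras had read about 1 mm off when the real offset was 5.6 mm. In both cases I trusted my measurement of the line edges in the wrist picture. I did not use the fixed cameras to measure the final alignment.
- **End state:** The arm was clear of everything, and the bottle, jar, tip box and pipette looked undisturbed.

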